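# Face up the bitters bottles with the bar ruler

## Robot

A 6-joint arm with a two-finger parallel gripper is mounted at the origin on the work surface. World frame = base frame: x ahead of the robot, y to its left, z up, the work surface at z = 0. Lengths are in m, angles in rad, forces in N, time in s.
With the tool pointing down it reaches from about 0.275 to 0.85 m from the base axis. Payload 5.2 kg.
Tool frame: the origin (TCP) lies midway between the tips of the shut fingers; the grasp point (between the pads) lies 19 mm behind it (ctrl.grasp_offset is the distance from the TCP to the grasp point, in m); z points along the fingers, y is the direction in which the jaws open and shut (so a half turn about z gives the same grasp; the last joint's range is limited). The gripper opens to 85 mm and grips with 20 to 120 N. Pads are 22 mm wide; open, the fingers measure 114 mm over their backs; the gripper's body (76 mm by 85 mm) begins 54 mm behind the grasp point. The pads swing forward as they close: fully open they stand 13 mm farther back than shut.
Start: joints at [0.925, 0.259, 1.535, -0, 1.348, -0.203], TCP at [0.236, 0.497, 0.231] pointing down, gripper open.
Joint ranges: [-3.14, 3.14], [-0.91, 2.08], [0.19, 2.58], [-1.22, 4.36], [0.22, 2.71], [-3.12, 3.12]. Speed limits (rad/s): [2.57, 2.57, 3.14, 3.14, 3.14, 3.14].

## Interface

Orientations are given as a 3x3 rotation matrix whose columns are the frame's x, y, z axes.
In Python, from cell import ctrl gives the robot as it stands. The module is installed in compiled form; this text tells all that it offers.
- The arm moves only by the tool jog_arm, never from a script. Its arguments are lists of equal length, an entry for each row: "xyz": the shift along the tool's x, y, z in units of 0.25 m (1.0 is 0.25 m), a list of three; "turn": the turn, a rotation vector about the tool's x, y, z in units of 180 degrees (1.0 is 180 degrees), a list of three. A call has exactly 5 rows; each row is the pose to reach, as a shift and turn from the pose commanded when the call began, along the tool's axes at that moment, turning the shorter way round; what a row does not reach only later rows make up. A row lasts 1/10 s, in which the tool goes at most 50 mm and 8.59 degrees, less where a joint would pass 70% of its speed; a pose out of reach is approached as far as the arm can. A call with a number of a shift or a turn outside -1 to 1 is refused whole. A call with a gripper value outside its range is refused whole. "claw" is the opening in per cent of the stroke, from 0 (shut) to 100 (fully open), set as the call begins (left out, the last holds). The fingers move at their own pace and stop on an object; the grip force is fixed at half the most. Time passes only in rows, so rows that repeat a pose let the fingers close, or fill a call up. It gives the time, the measured TCP pose, the force and the opening at its end, in the units of the state.
- ctrl.read_state(): the state, without advancing time (a new reading comes with each control period).
- ctrl.get_image(name): name is "scene" or "top"; returns the picture (420x560x3 uint8, red, green, blue); there is no depth.
- ctrl.get_calibration(name): a dict with "fx", "fy", "cx", "cy" (pixels), "cam_to_world" (4x4, takes a point from camera to world coordinates). Camera axes: x right, y down, z forward; pixel columns grow to the right and rows downward; lengths in m; the calibration is good to about 2 mm. A picture is of the moment at which its call begins. get_calibration takes no time and is no camera call.
- ctrl.sign_off(): hands the job in, once; it reports no verdict.
Trained networks look in the newest picture that a camera, given by its name, has taken for a name from the list of things; names that differ only in an ending like _2 or _b are one class to them, and where a whole thing is asked for, a point or a joint stands for the part that bears it (a point fixed in the world has none). Each returns a list of dicts, best first, with "score" (0 to 1); they miss things now and then, are a little off and sometimes report something else, mostly with a low value. They report only what shows in the picture. A call takes as long as a camera call.
- ctrl.search_frame(camera, label): "box" ([left, top, right, bottom] in pixels, round what is visible of it).
The state is a dict: "time": time; "joints": joint angles; "dq": joint speeds; "joint_torque": joint torques, N m; "ee_pos": TCP position; "tcp_rot": TCP orientation; "contact_force": force on the tool from outside, world axes, zero at the start; "wrist_torque": the same for the moment, N m; "grip_width": finger opening in m.
Only numpy, scipy, OpenCV 4.12 (cv2) and the standard library are available. Lean on these libraries where they do the work, as an engineer would, in place of code of your own. Each camera call takes 0.05 s, during which the arm holds its last target.

## Task

Take the walnut ruler off its cradles on the bar cart's peg board and, holding it low and level with its brass edge across the fronts, push the four bitters bottles back into one straight row, their fronts flush with the front edge of the glass riser shelf above them. Touch the bottles only with the ruler, keep them upright, and do not knock the riser or disturb anything else. Then put the ruler back in its cradles, on its brass edge, and let go.

Things in the scene. Friction and masses are not known exactly. Their poses are not given: they have to be found in the camera images.
- cart: brass bar cart with a white marble upper shelf, fixed. Origin: centre of the upper shelf's top face, 50 mm above the table that carries the robot. x points across the cart away from the robot, y along the cart to the robot's left, z up. Shelf 400 x 820 mm. Brass gallery rail, top 55 mm high, at the back and the +y end, none in front.
- pegboard (a point): perforated steel peg board standing at the cart's -y end, 380 mm wide, its top rail 305 mm above the marble; the point is the middle of its inner face, axes as the cart's. A bar spoon, a fine strainer and a jigger hang on it (up to 45 mm off its face, rear part and below the ruler): fixed, leave them.
- riser: glass shelf with a brass rim on four thin brass legs, fixed on the cart. Origin: centre of its footprint, at the marble's height; axes as the cart's. 160 mm deep (x), 360 mm wide (y), underside 148 mm and top 160 mm above the marble. Front legs (10 mm thick) at x = -74 mm, y = -174 and +174 mm.
- riser_edge (a point): middle of the riser shelf's straight front edge (towards the robot), 154 mm above the marble; the edge runs along the riser's y through x = -80 mm. Straight below this line the bottle fronts belong. The bottles start side by side along y, in front of the riser and partly under it.
- hooks: two dark wire cradles (at x = -65 and +65 mm) on one plate on the peg board, fixed. Origin: midway between them, on the seat, middle of the slot, 160 mm above the marble. x along the resting ruler, y horizontally away from the peg board (whose face is at y = -75 mm), z up. Each is a U of 6 mm wire: slot 13 mm wide (y), straight to 25 mm above the seat, flared to 34 mm at 36 mm. Space between the cradles is free for fingers.
- ruler_mid (a point): walnut ruler, loose, 200 mm long (its x), 8 mm thick (its y), 70 mm wide (its z), 110 g; the point is its very centre. In the cradles it stands on its long brass edge (z up), roughly centred, and may lean up to 12 degrees. Its upper 34 mm stand free above the cradles.
- ruler: the same ruler; origin: middle of its long brass edge, 35 mm below ruler_mid along its z.
- bottle1: bitters bottle (amber, black cap, cream label), loose, round, 46 mm across (straight side in its lower half), 125 mm tall, about 250 g. Origin: centre of its underside. All four start about 58 mm apart along the riser's y, raggedly, 20 to 75 mm forward of where they belong. They slide on the marble without rolling when pushed slowly and low down.
- bottle2: bitters bottle (green, brass cap, white label), loose, round, 46 mm across (straight side in its lower half), 125 mm tall, about 250 g. Origin: centre of its underside. All four start about 58 mm apart along the riser's y, raggedly, 20 to 75 mm forward of where they belong. They slide on the marble without rolling when pushed slowly and low down.
- bottle3: bitters bottle (amber, red cap, yellow label), loose, round, 46 mm across (straight side in its lower half), 125 mm tall, about 250 g. Origin: centre of its underside. All four start about 58 mm apart along the riser's y, raggedly, 20 to 75 mm forward of where they belong. They slide on the marble without rolling when pushed slowly and low down.
- bottle4: bitters bottle (amber, white cap, blue label), loose, round, 46 mm across (straight side in its lower half), 125 mm tall, about 250 g. Origin: centre of its underside. All four start about 58 mm apart along the riser's y, raggedly, 20 to 75 mm forward of where they belong. They slide on the marble without rolling when pushed slowly and low down.
- pitcher: glass water pitcher, 200 mm tall, about 110 mm across, handle to one side. Bystander, loose: leave it where it is. Origin: centre of its underside.
- tray: round light-wood tray, 220 mm across, rim 24 mm high. Bystander, loose: leave it where it is. Origin: centre of its underside.
- mixing_glass: glass mixing beaker, 88 mm across, 130 mm tall, standing on the tray. Bystander, loose: leave it where it is. Origin: centre of its underside.
- coasters: stack of round cork coasters, 96 mm across, 25 mm high, on the tray. Bystander, loose: leave it where it is. Origin: centre of its underside.
- shaker: steel cocktail shaker, 86 mm across, 208 mm tall. Bystander, loose: leave it where it is. Origin: centre of its underside.
- dish: small blue ceramic dish, 76 mm across, 45 mm tall, under the riser behind the bottles' final row. Bystander, loose: leave it where it is. Origin: centre of its underside.
- lime_bowl: white bowl of limes on top of the riser, 132 mm across, about 80 mm tall. Bystander, loose: leave it where it is. Origin: centre of its underside.

How it is judged:
On the way, in this order (a step that is already met when the one before it is completed fails the run):
1. the ruler is lifted clear of its cradles in the gripper (z of ruler_mid in the frame of hooks above 0.08 m and contact force between the fingers and ruler above 1 N), for 0.1 s.
2. all four bottle fronts are in line with the riser's front edge (within 7 mm), the ruler still in the gripper (x of bottle1 in the frame of riser between -0.064 and -0.05 m and x of bottle2 in the frame of riser between -0.064 and -0.05 m and x of bottle3 in the frame of riser between -0.064 and -0.05 m and x of bottle4 in the frame of riser between -0.064 and -0.05 m and angle between each of bottle1, bottle2, bottle3, bottle4's own z axis and vertical below 0.1 rad and contact force between the fingers and ruler above 1 N), for 0.3 s.
At the end, for the whole second after the job is handed in: All four bottles stand upright and still, each front within 7 mm of the line of the riser's front edge; the ruler rests released in both cradles on its brass edge, within 33 mm of centred along its length; no bystander has moved more than 20 mm (x of bottle1 in the frame of riser between -0.064 and -0.05 m and x of bottle2 in the frame of riser between -0.064 and -0.05 m and x of bottle3 in the frame of riser between -0.064 and -0.05 m and x of bottle4 in the frame of riser between -0.064 and -0.05 m and angle between each of bottle1, bottle2, bottle3, bottle4's own z axis and vertical below 0.1 rad and linear speed of each of bottle1, bottle2, bottle3, bottle4, ruler below 0.01 m/s and x of ruler_mid in the frame of hooks between -0.033 and 0.033 m and y of ruler_mid in the frame of hooks between -0.015 and 0.015 m and z of ruler_mid in the frame of hooks between 0.027 and 0.043 m and angle between the x axis of ruler_mid and the x axis of hooks, either way round below 0.12 rad and angle between ruler_mid's own z axis and vertical below 0.35 rad and distance of each of pitcher, tray, mixing_glass, coasters, shaker, dish, lime_bowl from where it was at the start of the episode below 0.02 m); the robot touches nothing.
It fails at once if a bottle is touched by the robot itself (more than 1 N) (contact force between any of the fingers, the arm and bottle1 above 1 N or contact force between any of the fingers, the arm and bottle2 above 1 N or contact force between any of the fingers, the arm and bottle3 above 1 N or contact force between any of the fingers, the arm and bottle4 above 1 N).
It fails at once if a bottle is tipped by more than 0.35 rad (angle between any of bottle1, bottle2, bottle3, bottle4's own z axis and vertical above 0.35 rad).
It fails at once if the riser is knocked by the robot or the ruler (more than 10 N) (contact force between any of the arm, the fingers, ruler and riser above 10 N).
It fails at once if a bystander is moved more than 20 mm (distance of any of pitcher, tray, mixing_glass, coasters, shaker, dish, lime_bowl from where it was at the start of the episode above 0.02 m).
It also fails if it takes over 58 s, if anything falls off the work surface, if the arm or the gripper's body presses on something with over 40 N, if the wrist force passes 120 N, or if a joint passes its speed limit or range.

## Working session

There is one attempt and no reset: what is moved stays moved. The work goes in short steps, Python scripts to look and compute and a tool call to move; the robot and the scene stay as the last step left them, time stands still between calls to the robot, and variables do not carry over. Pictures are saved under pics/ and viewed, and the job is handed in when it is done.

Besides the shell and the picture viewer there is one more tool, called after "Call:" by a JSON object that holds its "op" and its "data", one argument or row to a line. jog_arm: Moves the arm, as the interface text tells. Shifts and turns lie within -1 to 1; 1 stands for 0.25 m of shift or 180 degrees of turn. Its arguments: {"type":"object","properties":{"xyz":{"type":"array","items":{"type":"array","items":{"type":"number"}}},"turn":{"type":"array","items":{"type":"array","items":{"type":"number"}}},"claw":{"type":"number"}},"required":["xyz","turn"]}

```bash
mkdir -p pics; ls
python3 - <<'E'
from cell import ctrl
import cv2, numpy as np
s=ctrl.read_state()
for k in s: print(k,np.round(s[k],4).tolist())
print(ctrl.grasp_offset)
for n in("scene","top"):
    cv2.imwrite(f"pics/{n}0.png",cv2.cvtColor(ctrl.get_image(n),cv2.COLOR_RGB2BGR))
    c=ctrl.get_calibration(n);print(n,c["fx"],c["fy"],c["cx"],c["cy"],np.round(c["cam_to_world"],4).tolist())
E
```

```text
pics
time 0.0
joints [0.9252, 0.2594, 1.5361, -0.0, 1.348, -0.2028]
dq [-0.0001, 0.0004, -0.0015, 0.0008, -0.0011, 0.0004]
joint_torque [0.0007, -44.6022, -29.0577, -0.0002, 0.0117, 0.0]
ee_pos [0.2353, 0.4965, 0.2304]
tcp_rot [[-0.9035, 0.4285, -0.0011], [0.4285, 0.9035, -0.0015], [0.0003, -0.0018, -1.0]]
contact_force [-0.3776, -0.3415, 0.2775]
wrist_torque [-0.0216, -0.0056, 0.0195]
grip_width 0.0856
0.0187
scene 415.12718305100867 415.12718305100867 282.40444592981004 217.1705036161337 [[-0.9983, -0.0454, 0.0367, 0.5974], [-0.0584, 0.7798, -0.6233, 0.7274], [-0.0004, -0.6243, -0.7812, 1.1374], [0.0, 0.0, 0.0, 1.0]]
top 396.17900784854254 396.17900784854254 276.4082415776898 204.6494931770492 [[-0.0284, -0.9827, 0.1828, 0.4645], [-0.9991, 0.0224, -0.0351, -0.0219], [0.0304, -0.1836, -0.9825, 1.1045], [0.0, 0.0, 0.0, 1.0]]
```

View pics/scene0.png

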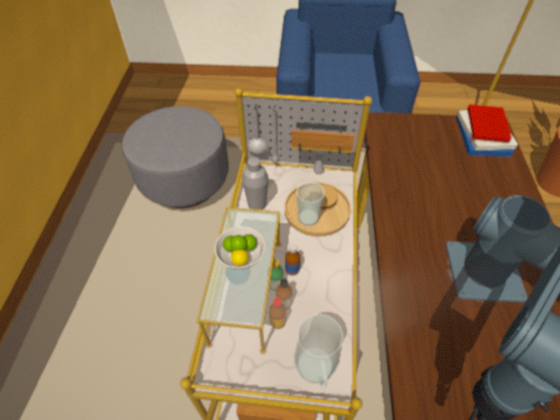

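View pics/top0.png

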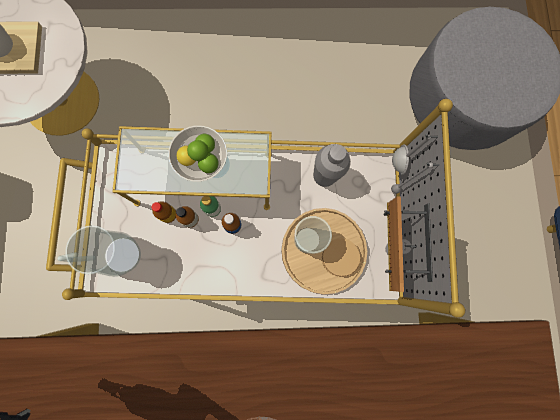

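Run:
```python
from cell import ctrl
for n in("scene","top"):
    for l in ["ruler","hooks","riser","bottle1","bottle2","bottle3","bottle4","pitcher","dish","pegboard","cart","shaker","tray"]:
        r=ctrl.search_frame(n,l); print(n,l,[(round(float(a["score"]),2),[round(float(v)) for v in a["box"]]) for a in r[:3]])
```

```text
scene ruler [(0.56, [291, 130, 356, 154])]
scene hooks [(0.82, [295, 122, 347, 134]), (0.27, [195, 210, 282, 355])]
scene riser [(0.74, [198, 206, 283, 355]), (0.73, [267, 298, 287, 330]), (0.55, [294, 123, 348, 133])]
scene bottle1 [(0.95, [269, 297, 287, 330]), (0.75, [271, 282, 292, 308]), (0.59, [287, 247, 298, 279])]
scene bottle2 [(0.95, [269, 297, 287, 330]), (0.75, [271, 282, 292, 308]), (0.59, [287, 247, 298, 279])]
scene bottle3 [(0.95, [269, 297, 287, 330]), (0.75, [271, 282, 292, 308]), (0.59, [287, 247, 298, 279])]
scene bottle4 [(0.95, [269, 297, 287, 330]), (0.75, [271, 282, 292, 308]), (0.59, [287, 247, 298, 279])]
scene pitcher [(0.91, [291, 314, 343, 388]), (0.42, [295, 122, 346, 150])]
scene dish [(0.28, [284, 187, 349, 237])]
scene pegboard [(0.62, [179, 84, 371, 419]), (0.44, [214, 227, 265, 269])]
scene cart [(0.93, [179, 89, 371, 420]), (0.26, [197, 208, 282, 354])]
scene shaker [(0.58, [242, 154, 265, 212])]
scene tray [(0.79, [286, 183, 349, 240]), (0.17, [269, 260, 283, 290])]
top ruler [(0.61, [387, 196, 402, 288])]
top hooks []
top riser []
top bottle1 [(0.91, [200, 198, 220, 217]), (0.86, [222, 212, 242, 235]), (0.67, [176, 204, 198, 225])]
top bottle2 [(0.91, [200, 198, 220, 217]), (0.86, [222, 212, 242, 235]), (0.67, [176, 204, 198, 225])]
top bottle3 [(0.91, [200, 198, 220, 217]), (0.86, [222, 212, 242, 235]), (0.67, [176, 204, 198, 225])]
top bottle4 [(0.91, [200, 198, 220, 217]), (0.86, [222, 212, 242, 235]), (0.67, [176, 204, 198, 225])]
top pitcher [(0.72, [59, 224, 144, 279])]
top dish []
top pegboard [(0.66, [47, 99, 463, 314])]
top cart [(0.89, [45, 102, 466, 315]), (0.19, [222, 210, 242, 233])]
top shaker [(0.97, [315, 146, 354, 184])]
top tray [(0.6, [284, 211, 369, 291])]
```

Both views show the ruler at scene (323,142) / top (395,242), riser left of centre, bottles in front of it. I'll zoom in for exact pixels.

```bash
cat > h.py <<'E'
import numpy as np, cv2
from cell import ctrl
CAL={n:ctrl.get_calibration(n) for n in("scene","top")}
def proj(n,p):
    c=CAL[n];T=np.linalg.inv(np.array(c["cam_to_world"]));q=T[:3,:3]@np.asarray(p,float)+T[:3,3]
    return np.array([c["fx"]*q[0]/q[2]+c["cx"],c["fy"]*q[1]/q[2]+c["cy"]])
def ray(n,uv):
    c=CAL[n];T=np.array(c["cam_to_world"]);d=T[:3,:3]@np.array([(uv[0]-c["cx"])/c["fx"],(uv[1]-c["cy"])/c["fy"],1]);return T[:3,3],d
def atz(n,uv,z):
    o,d=ray(n,uv);return o+d*(z-o[2])/d[2]
def crop(n,img,box,k,name):
    x0,y0,x1,y1=box
    c=cv2.cvtColor(img[y0:y1,x0:x1],cv2.COLOR_RGB2BGR);c=cv2.resize(c,None,fx=k,fy=k,interpolation=cv2.INTER_CUBIC)
    for u in range((x0+9)//10*10,x1,10):
        cv2.line(c,((u-x0)*k,0),((u-x0)*k,6 if u%50 else 14),(255,0,255),1)
        if u%20==0: cv2.putText(c,str(u),((u-x0)*k-10,24),0,.35,(255,0,255),1)
    for v in range((y0+9)//10*10,y1,10):
        cv2.line(c,(0,(v-y0)*k),(8,(v-y0)*k),(255,0,255),1); cv2.putText(c,str(v),(10,(v-y0)*k+4),0,.35,(255,0,255),1)
    cv2.imwrite("pics/"+name,c)
def tri(uvs,uvt):
    o1,d1=ray("scene",uvs);o2,d2=ray("top",uvt)
    A=np.stack([d1,-d2],1);s=np.linalg.lstsq(A,o2-o1,rcond=None)[0]
    a=o1+s[0]*d1;b=o2+s[1]*d2;return (a+b)/2,np.linalg.norm(a-b)
E
python3 - <<'E'
from h import *
def ld(f): return cv2.cvtColor(cv2.imread(f),cv2.COLOR_BGR2RGB)
s=ld("pics/scene0.png");t=ld("pics/top0.png")
crop("scene",s,(235,85,375,180),5,"s_hook.png")
crop("scene",s,(190,200,320,350),4,"s_riser.png")
crop("top",t,(375,95,470,315),2.0 and 3-0,"t_hook.png") if False else crop("top",t,(370,180,470,300),5,"t_hook.png")
crop("top",t,(100,120,285,240),4,"t_riser.png")
E
```

```text
(no output)
```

View pics/s_hook.png

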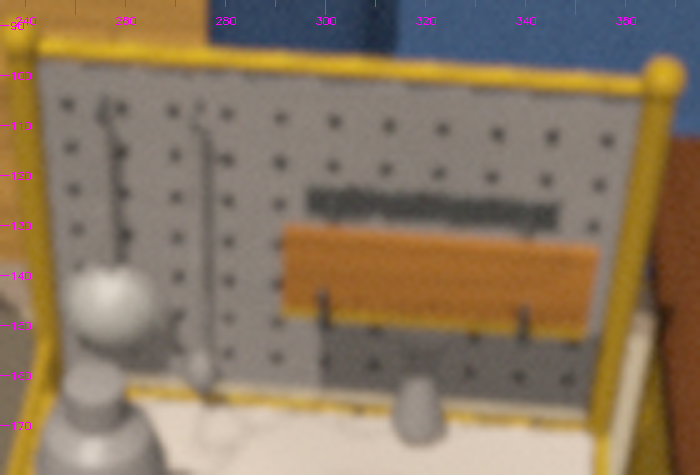

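View pics/s_riser.png

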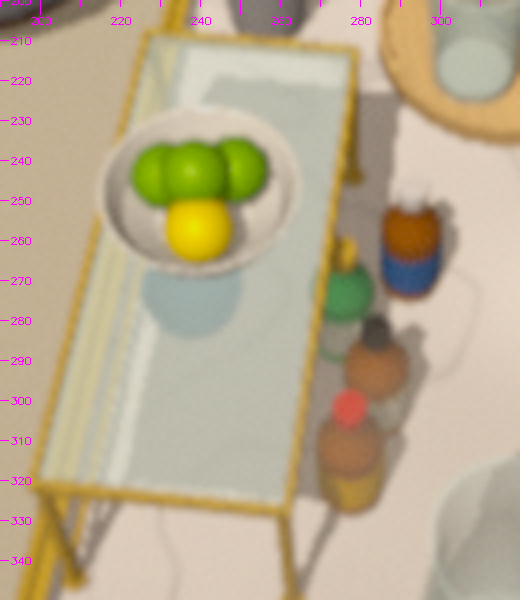

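View pics/t_hook.png

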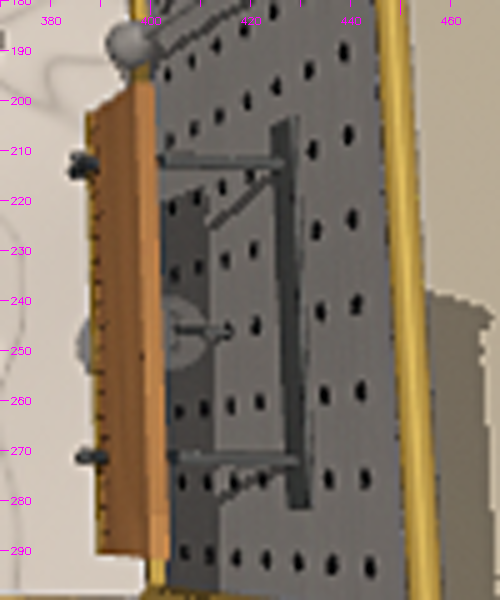

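View pics/t_riser.png

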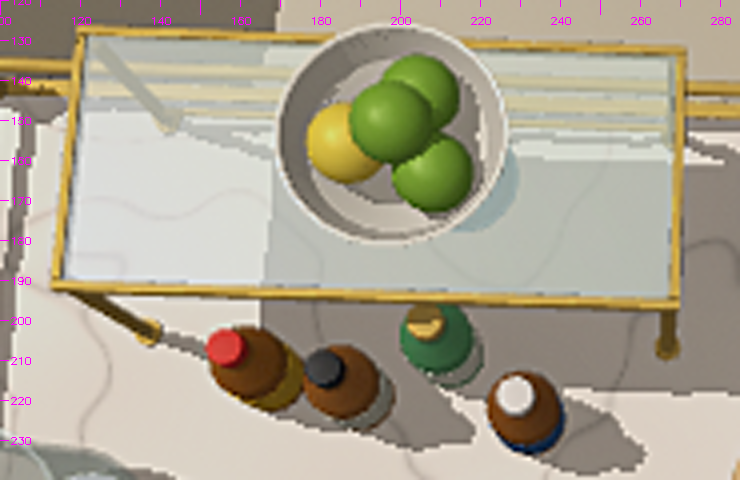

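```bash
cat > fit.py <<'E'
from h import *
from scipy.optimize import least_squares
from scipy.spatial.transform import Rotation as R
def Rz(a): return R.from_euler('z',a).as_matrix()
# riser top-face outer corners
ob=[("top",(120,127),(.08,.18)),("top",(270.8,132.2),(.08,-.18)),("top",(114,190.8),(-.08,.18)),("top",(269.6,194.5),(-.08,-.18)),
("scene",(226.3,208),(.08,-.18)),("scene",(278.7,212),(-.08,-.18)),("scene",(198.5,321.5),(.08,.18)),("scene",(262.5,328.5),(-.08,.18))]
def f(p):
    M=Rz(p[2]);r=[]
    for n,uv,(a,b) in ob: r+=list(proj(n,[p[0],p[1],0.21]+M@[a,b,0])-uv)
    return np.array(r)
q=least_squares(f,[.6,.1,0],loss='soft_l1')
print("riser",q.x,np.round(f(q.x).reshape(-1,2),1).tolist())
# ruler, x axis: towards world +x ; y away from board; z up. local corners relative to mid
ob2=[("top",(387.6,202.4),(.1,.004,-.035)),("top",(397,196.5),(.1,.004,.035)),("top",(400.8,196),(.1,-.004,.035)),
("top",(389.4,290.6),(-.1,.004,-.035)),("top",(399.6,291),(-.1,.004,.035)),("top",(403.6,291.6),(-.1,-.004,.035)),
("scene",(291.3,129.3),(.1,-.004,.035)),("scene",(355,134),(-.1,-.004,.035)),("scene",(291.5,147.5),(.1,.004,-.035)),("scene",(352.7,152.7),(-.1,.004,-.035))]
def g(p):
    M=Rz(p[3])@R.from_euler('x',p[4]).as_matrix()@R.from_euler('y',p[5]).as_matrix();r=[]
    for n,uv,l in ob2: r+=list(proj(n,p[:3]+M@l)-uv)
    return np.array(r)
q2=least_squares(g,[.5,-.33,.245,0,0,0],loss='soft_l1')
print("ruler",np.round(q2.x,4),np.round(g(q2.x).reshape(-1,2),1).tolist())
# bottle caps: cap top z=.175
caps={1:((181,212),(284,279)),2:((206.5,200),(276,260)),3:((156.5,207),(277,298)),4:((229,218.5),(293,247))}
M=Rz(q.x[2])
for b,(t,s) in caps.items():
    w=atz("top",t,.175); l=M.T@(w-[q.x[0],q.x[1],0]); w2,e=tri(s,t)
    print(b,w.round(3),"riser",l[:2].round(3),"tri",w2.round(3),round(e,4))
E
python3 fit.py
```

```text
riser [ 0.73870414  0.13816704 -0.04746575] [[-2.1, -0.7], [-0.1, -1.4], [-2.6, 1.9], [-0.4, 2.1], [-1.0, -2.2], [1.0, -1.8], [-2.0, -1.1], [0.5, -1.4]]
ruler [ 0.5303 -0.3105  0.2419 -0.0616 -0.0081  0.0072] [[-0.2, 0.4], [0.1, -0.0], [-0.0, 0.6], [-0.1, -0.0], [-0.0, 0.3], [-0.2, -0.1], [0.1, -0.0], [-0.6, -0.2], [-0.5, -0.1], [-1.0, -0.7]]
1 [0.625 0.171 0.175] riser [-0.115  0.027] tri [0.625 0.17  0.177] 0.0016
2 [0.652 0.111 0.175] riser [-0.085 -0.031] tri [0.652 0.111 0.176] 0.001
3 [0.638 0.228 0.175] riser [-0.105  0.085] tri [0.639 0.227 0.178] 0.0032
4 [0.607 0.058 0.175] riser [-0.128 -0.086] tri [0.607 0.059 0.166] 0.0012
```

```bash
python3 - <<'E'
import re
s=open('fit.py').read()
i=s.index("def f(p)");j=s.index("# ruler, x")
a=s[:s.index("ob=[")]+'''ob=[("top",(120,126.8),(.08,.18,.21)),("top",(270.8,131.8),(.08,-.18,.21)),("top",(113,193),(-.08,.18,.198)),("top",(269.6,197),(-.08,-.18,.198)),
("scene",(226.3,207.5),(.08,-.18,.21)),("scene",(279,212),(-.08,-.18,.21)),("scene",(198.2,322),(.08,.18,.2)),("scene",(262.7,329),(-.08,.18,.2)),
("top",(137.5,202.8),(-.074,.174,.05)),("top",(266.7,207.5),(-.074,-.174,.05)),("scene",(278.3,244.5),(-.074,-.174,.05))]
def f(p):
    M=Rz(p[2]);r=[]
    for n,uv,(a,b,c) in ob: r+=list(proj(n,[p[0],p[1],0]+M@[a,b,c])-uv)
    return np.array(r)
'''+s[s.index("q=least"):]
open('fit.py','w').write(a)
E
python3 fit.py
cat >> fit.py <<'E'
def ld(f): return cv2.cvtColor(cv2.imread(f),cv2.COLOR_BGR2RGB)
for n,box in(("top",(100,120,285,240)),("scene",(190,200,320,350))):
    im=ld(f"pics/{n}0.png");k=4;x0,y0,x1,y1=box
    c=cv2.cvtColor(cv2.resize(im[y0:y1,x0:x1],None,fx=k,fy=k,interpolation=cv2.INTER_CUBIC),cv2.COLOR_RGB2BGR)
    def L(z,col):
        P=[((proj(n,[q.x[0],q.x[1],0]+M@[a,b,z])-[x0,y0]+.5)*k).astype(int) for a,b in((.08,.18),(.08,-.18),(-.08,-.18),(-.08,.18))]
        cv2.polylines(c,[np.array(P)],True,col,1)
    L(.21,(255,0,255));L(.198,(255,255,0))
    for b,(t,s_) in caps.items():
        w=atz("top",t,.175)
        for z,r in((.05,.023),(.11,.023),(.175,.011)):
            cv2.polylines(c,[np.array([((proj(n,[w[0]+r*np.cos(h),w[1]+r*np.sin(h),z])-[x0,y0]+.5)*k).astype(int) for h in np.arange(0,6.28,.3)])],True,(255,0,255),1)
    cv2.imwrite(f"pics/ov_{n}.png",c)
E
python3 fit.py>/dev/null
```

```text
riser [ 0.73818284  0.13778977 -0.05249433] [[-1.7, -0.7], [0.2, -0.5], [0.4, 0.6], [-0.5, 1.2], [-0.4, -1.9], [1.2, -1.7], [-1.1, -0.1], [0.3, -0.1], [-1.0, 0.3], [-0.4, -0.6], [0.1, -1.0]]
ruler [ 0.5303 -0.3105  0.2419 -0.0616 -0.0081  0.0072] [[-0.2, 0.4], [0.1, -0.0], [-0.0, 0.6], [-0.1, -0.0], [-0.0, 0.3], [-0.2, -0.1], [0.1, -0.0], [-0.6, -0.2], [-0.5, -0.1], [-1.0, -0.7]]
1 [0.625 0.171 0.175] riser [-0.115  0.027] tri [0.625 0.17  0.177] 0.0016
2 [0.652 0.111 0.175] riser [-0.084 -0.031] tri [0.652 0.111 0.176] 0.001
3 [0.638 0.228 0.175] riser [-0.105  0.085] tri [0.639 0.227 0.178] 0.0032
4 [0.607 0.058 0.175] riser [-0.127 -0.087] tri [0.607 0.059 0.166] 0.0012
```

View pics/ov_top.png

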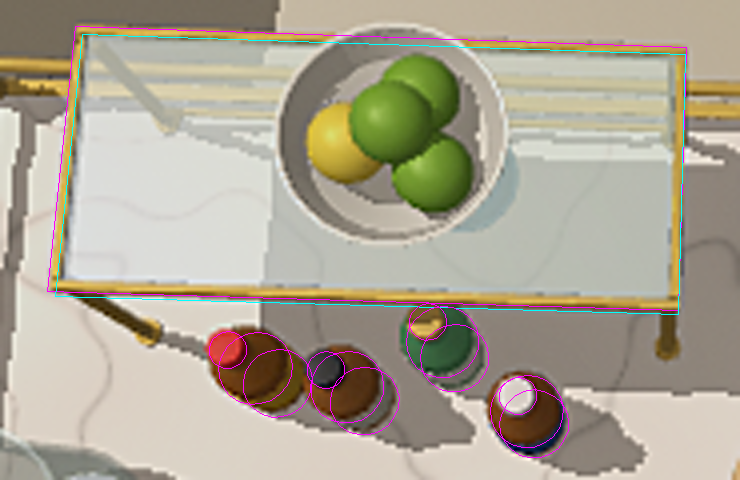

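View pics/ov_scene.png

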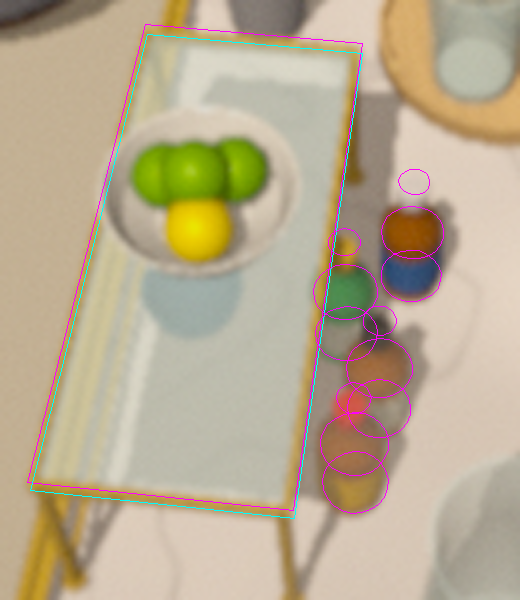

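```bash
cat > plan.py <<'E'
import sys, math
from h import *
from scipy.spatial.transform import Rotation as R
def Rt(yaw_y,tilt=0):
    # tool down, tool y at world angle yaw_y (deg); tilt: tool z leans toward tool y (deg)
    a=math.radians(yaw_y);y=np.array([math.cos(a),math.sin(a),0]);z=np.array([0,0,-1.]);x=np.cross(y,z)
    return np.stack([x,y,z],1)@R.from_euler('x',-tilt,degrees=True).as_matrix()
def rows(p1,R1,mm=50,deg=8.5,p0=None,R0=None,n=None,show=10):
    s=ctrl.read_state()
    p0=np.array(s["ee_pos"]) if p0 is None else np.array(p0); R0=np.array(s["tcp_rot"]) if R0 is None else R0
    print("t",round(s["time"],2),"tcp",np.round(s["ee_pos"],4),"F",np.round(s["contact_force"],1),"w",round(s["grip_width"],4))
    d=R0.T@(np.array(p1)-p0); w=R.from_matrix(R0.T@R1).as_rotvec()
    N=n or max(1,math.ceil(max(np.linalg.norm(d)*1000/mm,np.degrees(np.linalg.norm(w))/deg)-1e-6))
    print("dist",np.linalg.norm(d).round(4),"ang",np.degrees(np.linalg.norm(w)).round(2),"rows",N)
    for i in range(1,min(N,5)+1):
        f=i/N; print(i,(d*f/.25).round(3).tolist(),(w*f/math.pi).round(3).tolist())
E
python3 - <<'E'
from plan import *
print("pitcher base from scene", atz("scene",(314,372),.05), "top base",atz("top",(123,254),.05),"tray",atz("top",(325,251),.06), "tray ends",atz("top",(284,251),.074),"shaker",atz("top",(325,170),.1))
rows([.5,-.29,.42],Rt(86.5))
E
```

```text
pitcher base from scene [0.53715919 0.36618152 0.05      ] top base [0.53851167 0.34563272 0.05      ] tray [ 0.53167661 -0.18384827  0.06      ] tray ends [ 0.53359128 -0.07498336  0.074     ] shaker [ 0.74127396 -0.18849476  0.1       ]
t 1.4 tcp [0.2356 0.497  0.2313] F [-0.2 -0.2  0.8] w 0.085
dist 0.8514 ang 21.87 rows 18
1 [-0.128, -0.133, -0.042] [0.0, 0.0, -0.007]
2 [-0.256, -0.266, -0.084] [0.0, 0.0, -0.013]
3 [-0.384, -0.399, -0.126] [0.0, 0.0, -0.02]
4 [-0.512, -0.531, -0.168] [0.0, 0.0, -0.027]
5 [-0.64, -0.664, -0.21] [0.0, 0.0, -0.034]
```

Call:
{"op": "jog_arm", "data": {
  "xyz": [
    [-0.128, -0.133, -0.06],
    [-0.256, -0.266, -0.12],
    [-0.384, -0.399, -0.18],
    [-0.512, -0.531, -0.24],
    [-0.64, -0.664, -0.3]
  ],
  "turn": [
    [0, 0, -0.007],
    [0, 0, -0.013],
    [0, 0, -0.02],
    [0, 0, -0.027],
    [0, 0, -0.034]
  ],
  "claw": 55
}}

```text
time: 1.9
ee_pos: [0.3092, 0.2768, 0.3071]
tcp_rot: [[-0.945, 0.328, 0.001], [0.328, 0.945, 0.0], [-0.001, 0.0, -1.0]]
contact_force: [0.9, -0.5, -0.4]
grip_width: 0.047
```

Run:
```python
from plan import *
rows([.515,-.30,.42],Rt(86.5))
```

```text
t 1.9 tcp [0.3092 0.2768 0.3071] F [ 0.9 -0.5 -0.4] w 0.047
dist 0.6228 ang 15.65 rows 13
1 [-0.118, -0.147, -0.035] [0.0, 0.0, -0.007]
2 [-0.236, -0.294, -0.069] [0.0, 0.0, -0.013]
3 [-0.354, -0.441, -0.104] [0.0, 0.0, -0.02]
4 [-0.472, -0.587, -0.139] [0.0, 0.0, -0.027]
5 [-0.59, -0.734, -0.174] [0.0, 0.0, -0.033]
```

Call:
{"op": "jog_arm", "data": {
  "xyz": [
    [-0.118, -0.147, -0.05],
    [-0.236, -0.294, -0.1],
    [-0.354, -0.441, -0.15],
    [-0.472, -0.587, -0.2],
    [-0.59, -0.734, -0.25]
  ],
  "turn": [
    [0, 0, -0.01],
    [0, 0, -0.02],
    [0, 0, -0.03],
    [0, 0, -0.04],
    [0, 0, -0.05]
  ]
}}

```text
time: 2.4
ee_pos: [0.3879, 0.0547, 0.3697]
tcp_rot: [[-0.984, 0.177, 0.001], [0.177, 0.984, -0.0], [-0.001, 0.0, -1.0]]
contact_force: [1.3, 0.7, 0.1]
grip_width: 0.0472
```

Run:
```python
from plan import *
rows([.525,-.308,.40],Rt(86.5))
```

```text
t 2.4 tcp [0.3879 0.0547 0.3697] F [1.3 0.7 0.1] w 0.0472
dist 0.3889 ang 6.68 rows 8
1 [-0.1, -0.166, -0.015] [0.0, 0.0, -0.005]
2 [-0.199, -0.333, -0.03] [0.0, 0.0, -0.009]
3 [-0.299, -0.499, -0.045] [0.0, 0.0, -0.014]
4 [-0.398, -0.666, -0.06] [0.0, 0.0, -0.019]
5 [-0.498, -0.832, -0.075] [0.0, 0.0, -0.023]
```

Call:
{"op": "jog_arm", "data": {
  "xyz": [
    [-0.1, -0.166, -0.03],
    [-0.199, -0.333, -0.06],
    [-0.299, -0.499, -0.09],
    [-0.398, -0.666, -0.12],
    [-0.45, -0.8, -0.13]
  ],
  "turn": [
    [0, 0, -0.005],
    [0, 0, -0.01],
    [0, 0, -0.015],
    [0, 0, -0.02],
    [0, 0, -0.02]
  ]
}}

```text
time: 2.9
ee_pos: [0.4639, -0.1633, 0.4016]
tcp_rot: [[-0.993, 0.117, 0.001], [0.117, 0.993, -0.001], [-0.001, -0.001, -1.0]]
contact_force: [0.2, 0.3, 0.5]
grip_width: 0.0469
```

Run:
```python
from plan import *
rows([.528,-.3105,.38],Rt(86.5))
```

```text
t 2.9 tcp [ 0.4639 -0.1633  0.4016] F [0.2 0.3 0.5] w 0.0469
dist 0.162 ang 3.21 rows 4
1 [-0.081, -0.139, 0.022] [-0.0, 0.0, -0.004]
2 [-0.162, -0.277, 0.044] [-0.0, 0.0, -0.009]
3 [-0.243, -0.416, 0.065] [-0.0, 0.0, -0.013]
4 [-0.323, -0.555, 0.087] [-0.0, 0.0, -0.018]
```

Call:
{"op": "jog_arm", "data": {
  "xyz": [
    [-0.081, -0.139, 0.01],
    [-0.162, -0.277, 0.02],
    [-0.24, -0.4, 0.03],
    [-0.28, -0.46, 0.04],
    [-0.28, -0.46, 0.04]
  ],
  "turn": [
    [0, 0, -0.004],
    [0, 0, -0.009],
    [0, 0, -0.013],
    [0, 0, -0.018],
    [0, 0, -0.018]
  ]
}}

```text
time: 3.4
ee_pos: [0.5195, -0.285, 0.3892]
tcp_rot: [[-0.998, 0.062, -0.002], [0.062, 0.998, 0.001], [0.002, 0.001, -1.0]]
contact_force: [0.5, 0.4, 0.0]
grip_width: 0.0469
```

Call:
{"op": "jog_arm", "data": {
  "xyz": [
    [0, 0, 0],
    [0, 0, 0],
    [0, 0, 0],
    [0, 0, 0],
    [0, 0, 0]
  ],
  "turn": [
    [0, 0, 0],
    [0, 0, 0],
    [0, 0, 0],
    [0, 0, 0],
    [0, 0, 0]
  ]
}}

```text
time: 3.9
ee_pos: [0.5191, -0.282, 0.3919]
tcp_rot: [[-0.998, 0.059, 0.001], [0.059, 0.998, -0.0], [-0.001, -0.0, -1.0]]
contact_force: [-0.2, -0.6, -0.4]
grip_width: 0.0469
```

Run:
```python
from plan import *
s=ctrl.read_state();print(np.round(s["joints"],3))
rows([.5303,-.3105,.31],Rt(86.5))
im=ctrl.get_image("top");crop("top",im,(350,160,490,300),4,"t1.png")
im=ctrl.get_image("scene");crop("scene",im,(240,80,380,180),5,"s1.png")
```

```text
[-0.686  0.284  1.119  0.     1.737 -2.198]
t 3.9 tcp [ 0.5191 -0.282   0.3919] F [-0.2 -0.6 -0.4] w 0.0469
dist 0.0874 ang 0.13 rows 2
1 [-0.026, -0.055, 0.164] [-0.0, 0.0, 0.0]
2 [-0.051, -0.111, 0.328] [-0.0, 0.0, 0.001]
```

View pics/t1.png

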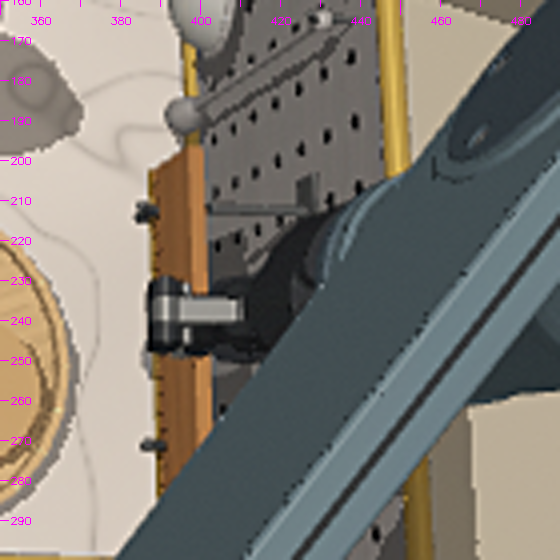

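View pics/s1.png

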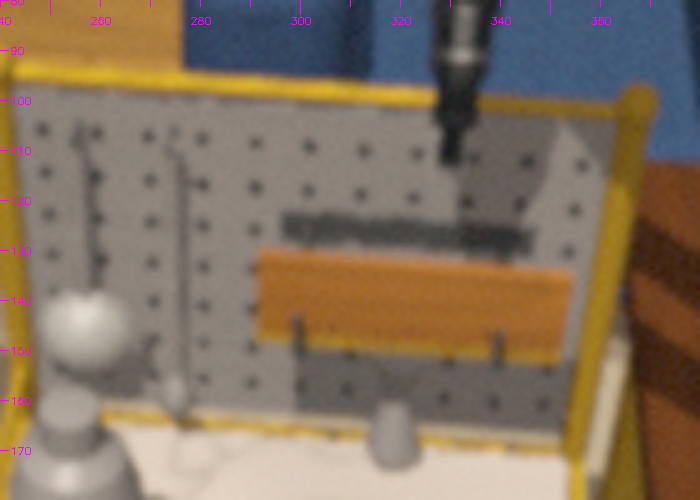

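Call:
{"op": "jog_arm", "data": {
  "xyz": [
    [-0.026, -0.06, 0.1],
    [-0.045, -0.115, 0.2],
    [-0.045, -0.115, 0.3],
    [-0.045, -0.115, 0.33],
    [-0.045, -0.115, 0.33]
  ],
  "turn": [
    [0, 0, 0],
    [0, 0, 0],
    [0, 0, 0],
    [0, 0, 0],
    [0, 0, 0]
  ]
}}

```text
time: 4.5
ee_pos: [0.5282, -0.3115, 0.3077]
tcp_rot: [[-0.998, 0.059, -0.002], [0.059, 0.998, 0.002], [0.002, 0.002, -1.0]]
contact_force: [1.0, -0.6, -0.3]
grip_width: 0.0472
```

Run:
```python
from plan import *
rows([.5303,-.3105,.246],Rt(86.5))
im=ctrl.get_image("scene");crop("scene",im,(270,80,380,180),5,"s2.png")
```

```text
t 4.5 tcp [ 0.5282 -0.3115  0.3077] F [ 1.  -0.6 -0.3] w 0.0472
dist 0.0618 ang 0.18 rows 2
1 [-0.004, 0.002, 0.123] [0.0, -0.0, 0.0]
2 [-0.009, 0.004, 0.247] [0.001, -0.001, 0.001]
```

View pics/s2.png

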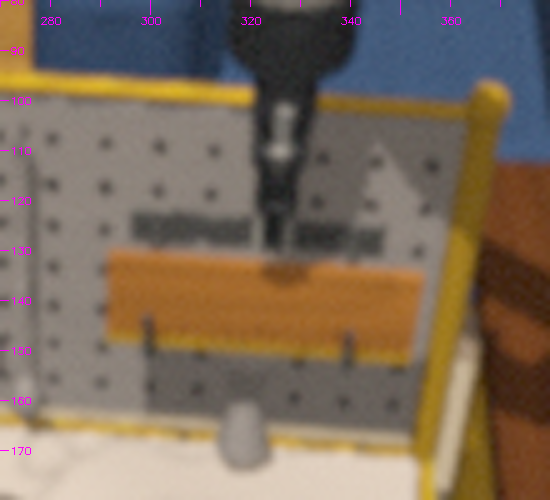

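Call:
{"op": "jog_arm", "data": {
  "xyz": [
    [-0.004, 0, 0.06],
    [-0.006, 0.004, 0.12],
    [-0.006, 0.004, 0.18],
    [-0.006, 0.004, 0.245],
    [-0.006, 0.004, 0.245]
  ],
  "turn": [
    [0, 0, 0],
    [0, 0, 0],
    [0, 0, 0],
    [0, 0, 0],
    [0, 0, 0]
  ]
}}

```text
time: 5.05
ee_pos: [0.5302, -0.3104, 0.2476]
tcp_rot: [[-0.998, 0.059, -0.0], [0.059, 0.998, 0.001], [0.0, 0.001, -1.0]]
contact_force: [0.0, 2.2, -2.1]
grip_width: 0.047
```

Call:
{"op": "jog_arm", "data": {
  "xyz": [
    [0, 0, 0],
    [0, 0, 0],
    [0, 0, 0],
    [0, 0, 0],
    [0, 0, 0]
  ],
  "turn": [
    [0, 0, 0],
    [0, 0, 0],
    [0, 0, 0],
    [0, 0, 0],
    [0, 0, 0]
  ],
  "claw": 0
}}

```text
time: 5.55
ee_pos: [0.5308, -0.3104, 0.249]
tcp_rot: [[-0.998, 0.059, 0.002], [0.059, 0.998, 0.0], [-0.002, 0.0, -1.0]]
contact_force: [-0.1, 4.7, 7.0]
grip_width: 0.0068
```

Run:
```python
from plan import *
rows([.5303,-.3105,.36],Rt(86.5))
im=ctrl.get_image("scene");crop("scene",im,(270,80,380,180),5,"s3.png")
im=ctrl.get_image("top");crop("top",im,(370,180,470,300),5,"t3.png")
```

```text
t 5.55 tcp [ 0.5308 -0.3104  0.249 ] F [-0.1  4.7  7. ] w 0.0068
dist 0.111 ang 0.17 rows 3
1 [0.0, -0.0, -0.148] [0.0, 0.0, 0.0]
2 [0.001, -0.0, -0.296] [0.0, 0.0, 0.0]
3 [0.001, -0.0, -0.444] [0.0, 0.001, 0.001]
```

View pics/s3.png

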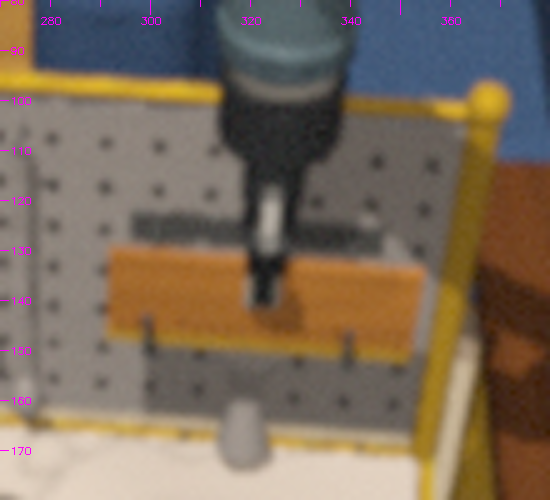

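View pics/t3.png

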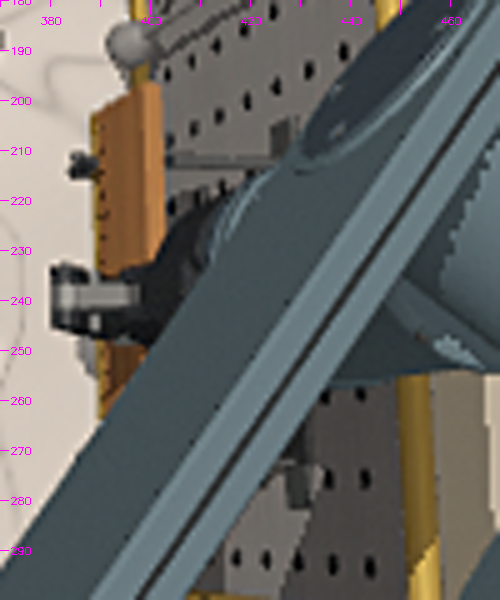

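Call:
{"op": "jog_arm", "data": {
  "xyz": [
    [0, 0, -0.04],
    [0, 0, -0.12],
    [0, 0, -0.24],
    [0, 0, -0.36],
    [0, 0, -0.48]
  ],
  "turn": [
    [0, 0, 0],
    [0, 0, 0],
    [0, 0, 0],
    [0, 0, 0],
    [0, 0, 0]
  ]
}}

```text
time: 6.15
ee_pos: [0.5299, -0.3117, 0.3692]
tcp_rot: [[-0.998, 0.06, -0.0], [0.06, 0.998, -0.001], [0.0, -0.001, -1.0]]
contact_force: [-0.0, 0.3, -1.4]
grip_width: 0.0073
```

Run:
```python
from plan import *
rows([.52,-.20,.385],Rt(86.5))
im=ctrl.get_image("scene");crop("scene",im,(270,60,380,180),5,"s4.png")
print("---")
rows([.50,.13,.30],Rt(-3,45),n=12)
```

```text
t 6.15 tcp [ 0.5299 -0.3117  0.3692] F [-0.   0.3 -1.4] w 0.0073
dist 0.1133 ang 0.08 rows 3
1 [0.022, 0.148, -0.021] [-0.0, -0.0, 0.0]
2 [0.044, 0.296, -0.043] [-0.0, -0.0, 0.0]
3 [0.067, 0.444, -0.064] [-0.0, -0.0, 0.0]
---
t 6.2 tcp [ 0.531  -0.3127  0.3752] F [ 1.  -0.8  3.3] w 0.007
dist 0.4501 ang 98.02 rows 12
1 [0.019, 0.147, 0.024] [-0.016, -0.016, 0.039]
2 [0.039, 0.294, 0.048] [-0.033, -0.032, 0.078]
3 [0.058, 0.441, 0.072] [-0.049, -0.048, 0.118]
4 [0.078, 0.587, 0.096] [-0.065, -0.064, 0.157]
5 [0.097, 0.734, 0.12] [-0.082, -0.08, 0.196]
```

View pics/s4.png

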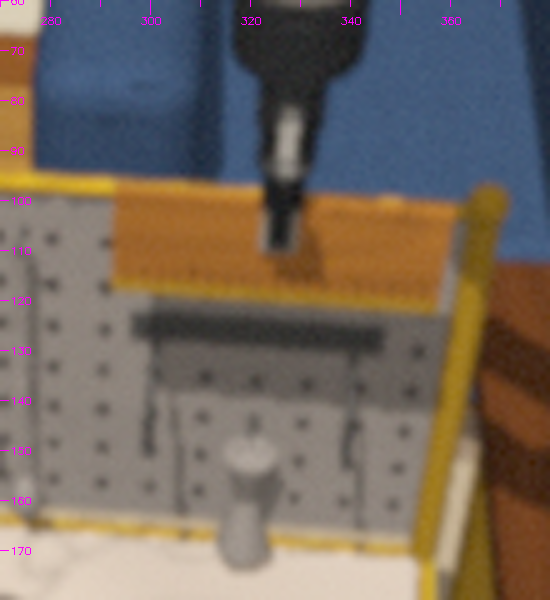

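Run:
```python
from plan import *
rows([.49,-.09,.385],Rt(86.5-30),n=5)
```

```text
t 6.2 tcp [ 0.531  -0.3127  0.3752] F [ 1.  -0.8  3.3] w 0.007
dist 0.2266 ang 30.05 rows 5
1 [0.043, 0.176, -0.009] [-0.0, 0.001, 0.033]
2 [0.087, 0.352, -0.019] [-0.001, 0.001, 0.067]
3 [0.13, 0.527, -0.028] [-0.001, 0.002, 0.1]
4 [0.174, 0.703, -0.037] [-0.001, 0.002, 0.134]
5 [0.217, 0.879, -0.047] [-0.002, 0.003, 0.167]
```

Call:
{"op": "jog_arm", "data": {
  "xyz": [
    [0.043, 0.12, -0.01],
    [0.087, 0.3, -0.02],
    [0.13, 0.5, -0.03],
    [0.174, 0.7, -0.04],
    [0.217, 0.88, -0.047]
  ],
  "turn": [
    [0, 0, 0],
    [0, 0, 0.035],
    [0, 0, 0.08],
    [0, 0, 0.125],
    [0, 0, 0.167]
  ]
}}

```text
time: 6.7
ee_pos: [0.4886, -0.0872, 0.3799]
tcp_rot: [[-0.83, 0.557, 0.001], [0.557, 0.83, -0.001], [-0.002, -0.0, -1.0]]
contact_force: [0.2, 0.2, -1.0]
grip_width: 0.0075
```

Run:
```python
from plan import *
rows([.47,.12,.36],Rt(14),n=5)
```

```text
t 6.7 tcp [ 0.4886 -0.0872  0.3799] F [ 0.2  0.2 -1. ] w 0.0075
dist 0.209 ang 42.13 rows 5
1 [0.105, 0.129, 0.016] [0.0, 0.0, 0.047]
2 [0.21, 0.259, 0.031] [0.0, 0.0, 0.094]
3 [0.314, 0.388, 0.047] [0.0, 0.0, 0.14]
4 [0.419, 0.517, 0.063] [0.0, 0.0, 0.187]
5 [0.524, 0.647, 0.078] [0.0, 0.001, 0.234]
```

Call:
{"op": "jog_arm", "data": {
  "xyz": [
    [0.105, 0.129, 0.016],
    [0.21, 0.259, 0.031],
    [0.314, 0.388, 0.047],
    [0.419, 0.517, 0.063],
    [0.524, 0.647, 0.078]
  ],
  "turn": [
    [0, 0, 0.047],
    [0, 0, 0.094],
    [0, 0, 0.14],
    [0, 0, 0.187],
    [0, 0, 0.234]
  ]
}}

```text
time: 7.2
ee_pos: [0.4698, 0.1147, 0.3607]
tcp_rot: [[-0.286, 0.958, 0.002], [0.958, 0.286, -0.001], [-0.001, 0.001, -1.0]]
contact_force: [0.2, -0.6, -0.4]
grip_width: 0.0069
```

Run:
```python
from plan import *
rows([.5,.15,.28],Rt(-3,25),n=5)
```

```text
t 7.2 tcp [0.4698 0.1147 0.3607] F [ 0.2 -0.6 -0.4] w 0.0069
dist 0.0932 ang 31.62 rows 5
1 [0.02, 0.031, 0.065] [-0.027, -0.005, 0.021]
2 [0.041, 0.062, 0.129] [-0.055, -0.009, 0.043]
3 [0.061, 0.094, 0.194] [-0.082, -0.014, 0.064]
4 [0.081, 0.125, 0.258] [-0.11, -0.019, 0.086]
5 [0.101, 0.156, 0.323] [-0.137, -0.023, 0.107]
```

Call:
{"op": "jog_arm", "data": {
  "xyz": [
    [0.02, 0.031, 0.065],
    [0.041, 0.062, 0.129],
    [0.061, 0.094, 0.194],
    [0.081, 0.125, 0.258],
    [0.101, 0.156, 0.323]
  ],
  "turn": [
    [-0.027, -0.005, 0.021],
    [-0.055, -0.009, 0.043],
    [-0.082, -0.014, 0.064],
    [-0.11, -0.019, 0.086],
    [-0.137, -0.023, 0.107]
  ]
}}

```text
time: 7.7
ee_pos: [0.5002, 0.149, 0.2801]
tcp_rot: [[0.048, 0.904, 0.425], [0.999, -0.044, -0.018], [0.003, 0.426, -0.905]]
contact_force: [0.5, -0.1, -1.4]
grip_width: 0.0068
```

Run:
```python
from plan import *
rows([.505,.15,.2],Rt(-3,45),n=4)
```

```text
t 7.7 tcp [0.5002 0.149  0.2801] F [ 0.5 -0.1 -1.4] w 0.0068
dist 0.0802 ang 19.81 rows 4
1 [0.001, -0.03, 0.074] [-0.028, -0.0, 0.0]
2 [0.002, -0.06, 0.149] [-0.055, -0.001, 0.0]
3 [0.003, -0.089, 0.223] [-0.083, -0.001, 0.001]
4 [0.004, -0.119, 0.298] [-0.11, -0.002, 0.001]
```

Call:
{"op": "jog_arm", "data": {
  "xyz": [
    [0.001, -0.03, 0.074],
    [0.002, -0.06, 0.149],
    [0.003, -0.089, 0.223],
    [0.004, -0.119, 0.298],
    [0.004, -0.119, 0.298]
  ],
  "turn": [
    [-0.028, 0, 0],
    [-0.055, 0, 0],
    [-0.083, -0.001, 0],
    [-0.11, -0.002, 0.001],
    [-0.11, -0.002, 0.001]
  ]
}}

```text
time: 8.2
ee_pos: [0.5044, 0.1484, 0.2008]
tcp_rot: [[0.054, 0.712, 0.7], [0.999, -0.035, -0.041], [-0.005, 0.701, -0.713]]
contact_force: [2.4, -1.3, -0.8]
grip_width: 0.0068
```

Run:
```python
from plan import *
rows([.510,.150,.12],Rt(-3,45),n=4)
print(np.round(ctrl.read_state()["tcp_rot"],3).tolist(),np.round(ctrl.read_state()["joints"],2))
im=ctrl.get_image("scene");crop("scene",im,(200,180,360,340),4,"s5.png")
im=ctrl.get_image("top");crop("top",im,(90,130,290,290),4,"t5.png")
```

```text
t 8.2 tcp [0.5044 0.1484 0.2008] F [ 2.4 -1.3 -0.8] w 0.0068
dist 0.0811 ang 0.57 rows 4
1 [0.002, -0.053, 0.062] [-0.001, 0.0, 0.0]
2 [0.005, -0.105, 0.123] [-0.001, 0.001, 0.0]
3 [0.007, -0.158, 0.185] [-0.002, 0.001, 0.001]
4 [0.009, -0.211, 0.246] [-0.003, 0.001, 0.001]
[[0.054, 0.712, 0.7], [0.999, -0.035, -0.041], [-0.005, 0.701, -0.713]] [ 0.19 -0.04  2.25 -0.8   0.24  0.96]
```

View pics/s5.png

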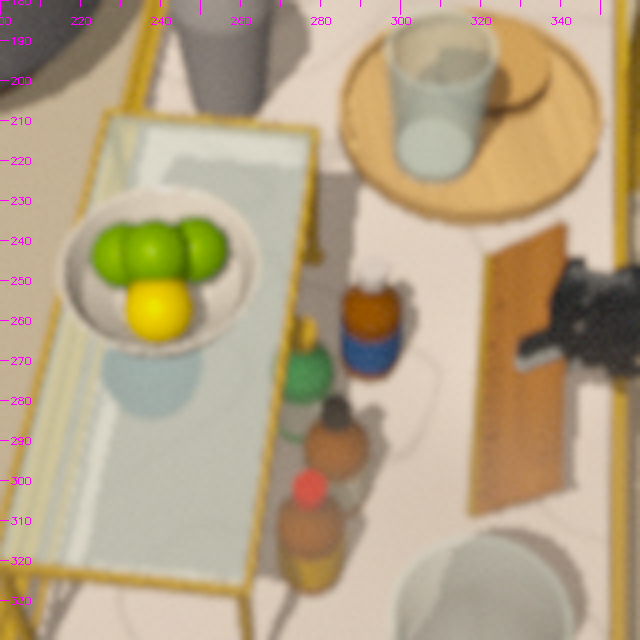

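View pics/t5.png

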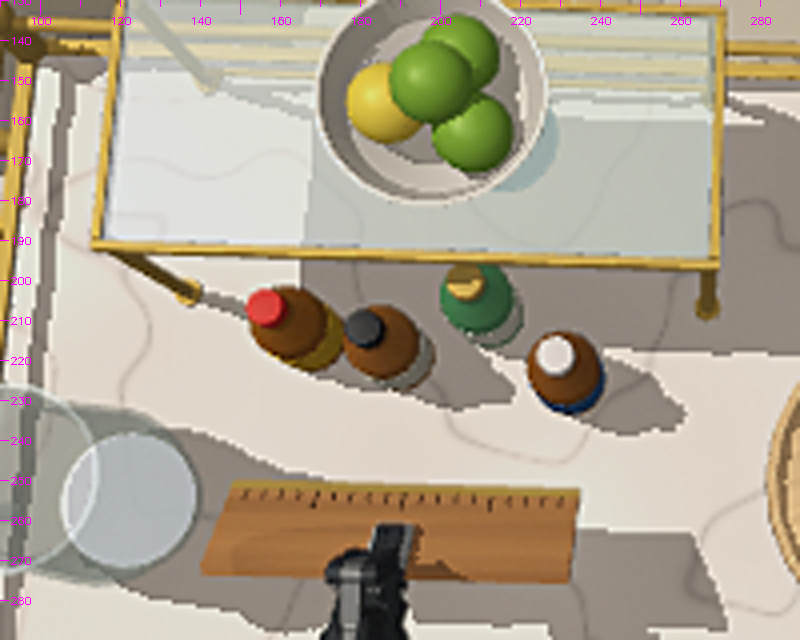

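Run:
```python
from plan import *
rows([.542,.148,.15],Rt(-3,30),n=4)
```

```text
t 8.3 tcp [0.503 0.148 0.199] F [ 0.1  0.5 -1.4] w 0.007
dist 0.0627 ang 14.25 rows 4
1 [0.002, -0.006, 0.062] [0.02, 0.001, 0.0]
2 [0.005, -0.013, 0.125] [0.04, 0.001, 0.001]
3 [0.007, -0.019, 0.187] [0.059, 0.002, 0.001]
4 [0.01, -0.025, 0.249] [0.079, 0.002, 0.001]
```

Call:
{"op": "jog_arm", "data": {
  "xyz": [
    [0.002, -0.006, 0.062],
    [0.004, -0.013, 0.125],
    [0.006, -0.019, 0.187],
    [0.006, -0.025, 0.249],
    [0.006, -0.025, 0.249]
  ],
  "turn": [
    [0.02, 0.001, 0],
    [0.04, 0.001, 0.001],
    [0.06, 0.002, 0.001],
    [0.079, 0.002, 0.001],
    [0.079, 0.002, 0.001]
  ]
}}

```text
time: 8.8
ee_pos: [0.5474, 0.1477, 0.1538]
tcp_rot: [[0.053, 0.862, 0.504], [0.999, -0.048, -0.023], [0.004, 0.504, -0.864]]
contact_force: [-0.5, -1.0, -0.3]
grip_width: 0.0067
```

Run:
```python
from plan import *
print(np.round(ctrl.read_state()["tcp_rot"],3).tolist(),np.round(ctrl.read_state()["joints"],2))
rows([.546,.148,.100],Rt(-3,30),n=3)
```

```text
[[0.053, 0.862, 0.504], [0.999, -0.048, -0.023], [0.004, 0.504, -0.864]] [ 0.12  0.13  2.05 -0.19  0.45  0.32]
t 8.8 tcp [0.5474 0.1477 0.1538] F [-0.5 -1.  -0.3] w 0.0067
dist 0.0538 ang 0.37 rows 3
1 [-0.0, -0.038, 0.061] [0.001, -0.0, -0.0]
2 [-0.0, -0.076, 0.122] [0.001, -0.001, -0.001]
3 [-0.0, -0.113, 0.183] [0.002, -0.001, -0.001]
```

Call:
{"op": "jog_arm", "data": {
  "xyz": [
    [0, -0.03, 0.045],
    [0, -0.06, 0.09],
    [0, -0.09, 0.14],
    [0, -0.113, 0.183],
    [0, -0.113, 0.183]
  ],
  "turn": [
    [0, 0, 0],
    [0.001, 0, 0],
    [0.001, -0.001, 0],
    [0.002, -0.001, -0.001],
    [0.002, -0.001, -0.001]
  ]
}}

```text
time: 9.3
ee_pos: [0.5416, 0.1477, 0.0976]
tcp_rot: [[0.051, 0.867, 0.495], [0.999, -0.043, -0.028], [-0.002, 0.496, -0.868]]
contact_force: [-0.1, 0.3, -0.4]
grip_width: 0.0073
```

Run:
```python
from plan import *
print(np.round(ctrl.read_state()["tcp_rot"],3).tolist(),np.round(ctrl.read_state()["joints"],2))
# push: riser a
def W(a,b): return np.array([.738+.9986*a+.0525*b,.138-.0525*a+.9986*b])
for a in(-.19,-.108):print(W(a,0))
rows([*W(-.108,0),.099],Rt(-3,30),n=26)
im=ctrl.get_image("scene");crop("scene",im,(200,180,360,340),4,"s6.png")
im=ctrl.get_image("top");crop("top",im,(90,130,290,290),4,"t6.png")
```

```text
[[0.051, 0.867, 0.495], [0.999, -0.043, -0.028], [-0.002, 0.496, -0.868]] [ 0.12  0.22  2.11 -0.3   0.31  0.44]
[0.548266 0.147975]
[0.6301512 0.14367  ]
t 9.3 tcp [0.5416 0.1477 0.0976] F [-0.1  0.3 -0.4] w 0.0073
dist 0.0887 ang 0.32 rows 26
1 [0.0, 0.012, 0.007] [-0.0, 0.0, 0.0]
2 [0.0, 0.024, 0.013] [-0.0, 0.0, 0.0]
3 [0.0, 0.036, 0.02] [-0.0, 0.0, 0.0]
4 [0.0, 0.048, 0.026] [-0.0, 0.0, 0.0]
5 [0.0, 0.06, 0.033] [-0.0, 0.0, 0.0]
```

View pics/s6.png

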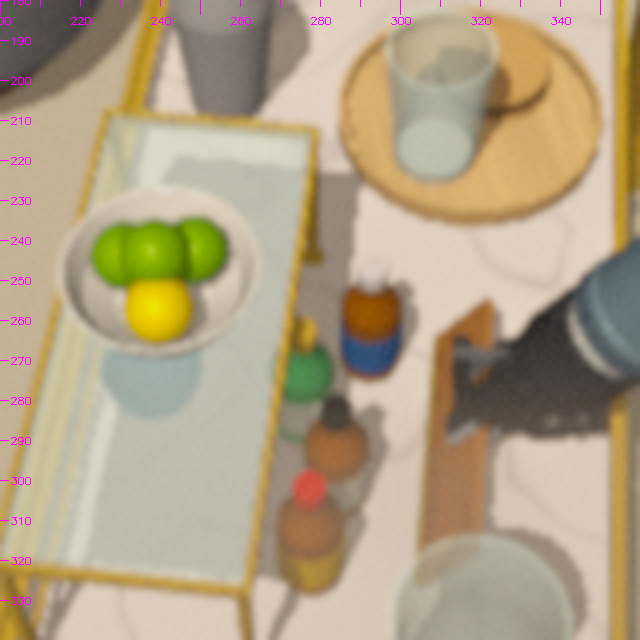

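View pics/t6.png

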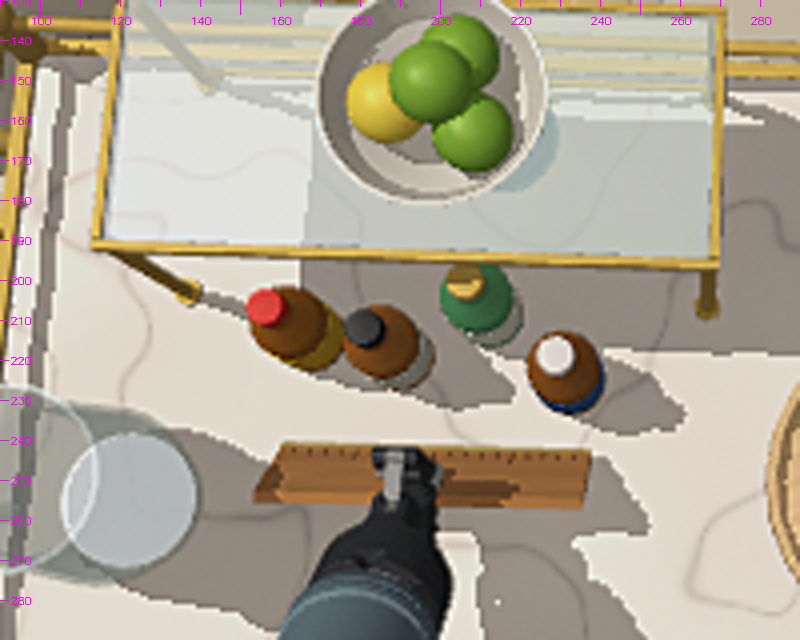

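```bash
cat >> plan.py <<'E'
def W(a,b): return np.array([.738+.9986*a+.0525*b,.138-.0525*a+.9986*b])
def RF(p): d=np.array([p[0]-.738,p[1]-.138]);return np.array([.9986*d[0]-.0525*d[1],.0525*d[0]+.9986*d[1]])
E
python3 - <<'E'
from plan import *
s=ctrl.read_state();print(RF(s["ee_pos"]))
rows([*W(-.112,-.003),.0985],Rt(-3,30),n=20)
E
```

```text
[-0.19545581 -0.00038354]
t 9.4 tcp [0.5428 0.1479 0.0992] F [ 0.2  0.  -2. ] w 0.0072
dist 0.0835 ang 0.16 rows 20
1 [-0.001, 0.014, 0.008] [-0.0, 0.0, 0.0]
2 [-0.001, 0.029, 0.017] [-0.0, 0.0, 0.0]
3 [-0.002, 0.043, 0.025] [-0.0, 0.0, 0.0]
4 [-0.002, 0.058, 0.034] [-0.0, 0.0, 0.0]
5 [-0.003, 0.072, 0.042] [-0.0, 0.0, 0.0]
```

Call:
{"op": "jog_arm", "data": {
  "xyz": [
    [-0.002, 0.014, 0.008],
    [-0.004, 0.029, 0.017],
    [-0.006, 0.043, 0.025],
    [-0.008, 0.058, 0.034],
    [-0.01, 0.072, 0.042]
  ],
  "turn": [
    [0, 0, 0],
    [0, 0, 0],
    [0, 0, 0],
    [0, 0, 0],
    [0, 0, 0]
  ]
}}

```text
time: 9.9
ee_pos: [0.5638, 0.1441, 0.0988]
tcp_rot: [[0.052, 0.866, 0.498], [0.999, -0.044, -0.028], [-0.002, 0.498, -0.867]]
contact_force: [0.1, 0.5, -1.2]
grip_width: 0.0071
```

Call:
{"op": "jog_arm", "data": {
  "xyz": [
    [0, 0.014, 0.008],
    [0, 0.029, 0.017],
    [0, 0.043, 0.025],
    [0, 0.058, 0.034],
    [0, 0.072, 0.042]
  ],
  "turn": [
    [0, 0, 0],
    [0, 0, 0],
    [0, 0, 0],
    [0, 0, 0],
    [0, 0, 0]
  ]
}}

```text
time: 10.4
ee_pos: [0.5838, 0.143, 0.098]
tcp_rot: [[0.052, 0.867, 0.496], [0.999, -0.044, -0.028], [-0.002, 0.497, -0.868]]
contact_force: [-3.5, 0.7, -0.1]
grip_width: 0.0069
```

Run:
```python
from plan import *
s=ctrl.read_state();print(RF(s["ee_pos"]),np.round(s["joints"],2))
rows([*W(-.112,-.003),.0985],Rt(-3,30),n=10)
im=ctrl.get_image("scene");crop("scene",im,(200,180,360,340),4,"s7.png")
im=ctrl.get_image("top");crop("top",im,(90,130,290,290),4,"t7.png")
```

```text
[-0.15427786 -0.00306029] [ 0.1   0.28  2.03 -0.24  0.33  0.36]
t 10.4 tcp [0.5838 0.143  0.098 ] F [-3.5  0.7 -0.1] w 0.0069
dist 0.0423 ang 0.25 rows 10
1 [0.0, 0.015, 0.008] [-0.0, 0.0, 0.0]
2 [0.0, 0.03, 0.016] [-0.0, 0.0, 0.0]
3 [0.0, 0.044, 0.025] [-0.0, 0.0, 0.0]
4 [0.0, 0.059, 0.033] [-0.0, 0.0, 0.0]
5 [0.0, 0.074, 0.041] [-0.001, 0.0, 0.0]
```

View pics/t7.png

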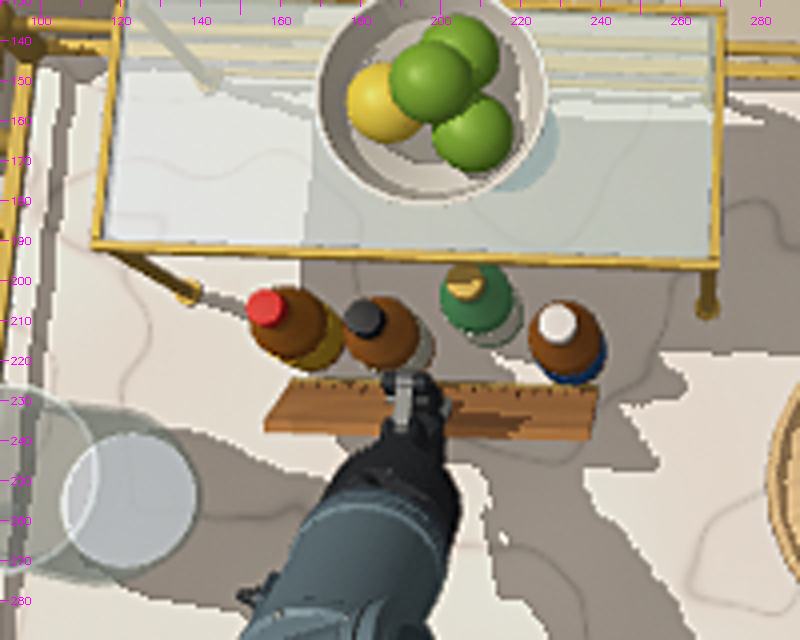

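View pics/s7.png

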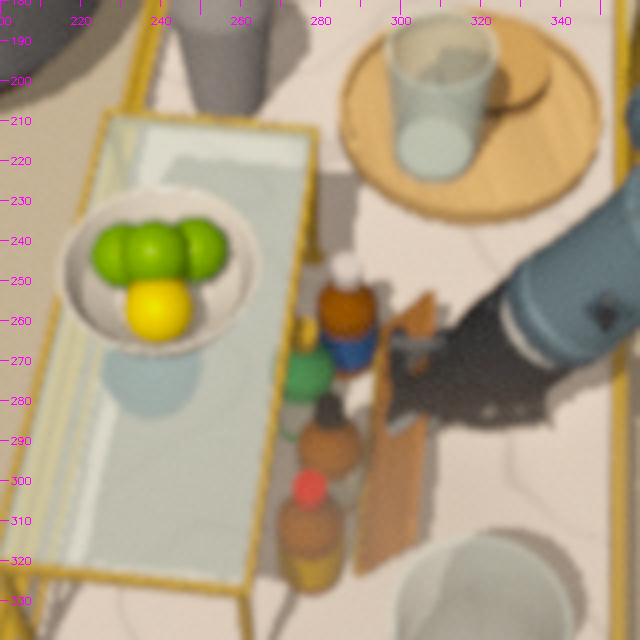

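Call:
{"op": "jog_arm", "data": {
  "xyz": [
    [0, 0.014, 0.008],
    [0, 0.029, 0.016],
    [0, 0.043, 0.025],
    [0, 0.058, 0.033],
    [0, 0.072, 0.041]
  ],
  "turn": [
    [0, 0, 0],
    [0, 0, 0],
    [0, 0, 0],
    [0, 0, 0],
    [0, 0, 0]
  ]
}}

```text
time: 11.0
ee_pos: [0.6049, 0.1419, 0.0982]
tcp_rot: [[0.052, 0.866, 0.497], [0.999, -0.044, -0.028], [-0.002, 0.497, -0.868]]
contact_force: [-4.2, 0.4, -1.4]
grip_width: 0.0071
```

Call:
{"op": "jog_arm", "data": {
  "xyz": [
    [0, 0.014, 0.008],
    [0, 0.029, 0.016],
    [0, 0.043, 0.024],
    [0, 0.055, 0.031],
    [0, 0.062, 0.036]
  ],
  "turn": [
    [0, 0, 0],
    [0, 0, 0],
    [0, 0, 0],
    [0, 0, 0],
    [0, 0, 0]
  ]
}}

```text
time: 11.5
ee_pos: [0.6224, 0.141, 0.0981]
tcp_rot: [[0.052, 0.867, 0.496], [0.999, -0.044, -0.028], [-0.002, 0.497, -0.868]]
contact_force: [-8.2, 0.7, 1.3]
grip_width: 0.0075
```

Run:
```python
from plan import *
s=ctrl.read_state();print(RF(s["ee_pos"]),np.round(s["joints"],2),np.round(s["tcp_rot"],3).tolist())
rows([*W(-.107,-.003),.0985],Rt(-3,30),n=3)
im=ctrl.get_image("scene");crop("scene",im,(200,180,360,340),4,"s8.png");cv2.imwrite("pics/s8f.png",im[:,:,::-1])
im=ctrl.get_image("top");crop("top",im,(100,180,290,240),4,"t8.png");cv2.imwrite("pics/t8f.png",im[:,:,::-1])
```

```text
[-0.11561254 -0.00303818] [ 0.09  0.33  1.95 -0.21  0.36  0.31] [[0.052, 0.867, 0.496], [0.999, -0.044, -0.028], [-0.002, 0.497, -0.868]]
t 11.5 tcp [0.6224 0.141  0.0981] F [-8.2  0.7  1.3] w 0.0075
dist 0.0086 ang 0.24 rows 3
1 [0.0, 0.01, 0.005] [-0.0, 0.0, 0.0]
2 [0.0, 0.02, 0.01] [-0.001, 0.0, 0.0]
3 [0.0, 0.031, 0.016] [-0.001, 0.001, 0.0]
```

View pics/t8.png

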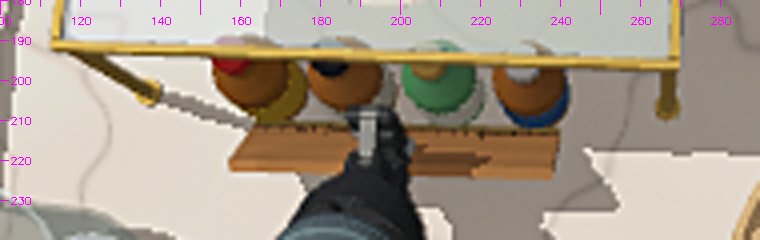

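View pics/s8.png

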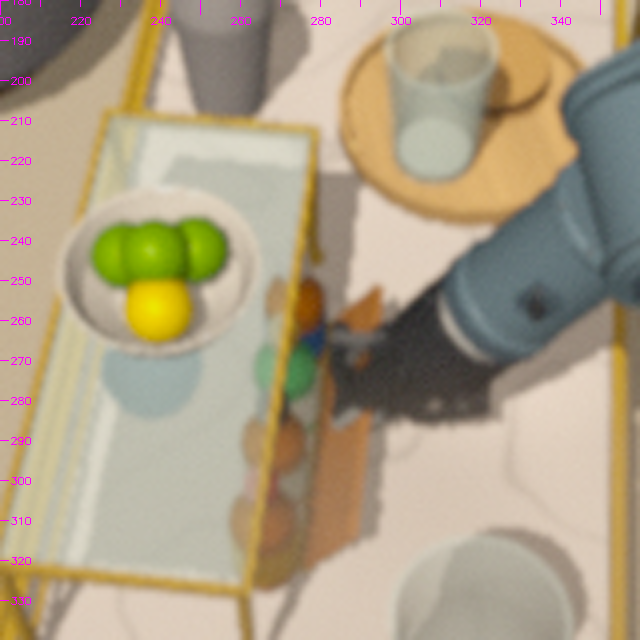

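```bash
cat > ov.py <<'E'
from plan import *
import sys
tag,a0,k=sys.argv[1],float(sys.argv[2]),5
def ov(n,box,bs=(.085,.027,-.031,-.087)):
    x0,y0,x1,y1=box;im=cv2.imread(f"pics/{n[0]}{tag}f.png")[y0:y1,x0:x1]
    c=cv2.resize(im,None,fx=k,fy=k,interpolation=cv2.INTER_CUBIC)
    pl=lambda P,col:cv2.polylines(c,[np.array([((proj(n,q)-[x0,y0]+.5)*k).astype(int) for q in P])],True,col,1)
    for b in bs:
        w=W(a0,b)
        for z,r in((.05,.023),(.11,.023)): pl([[w[0]+r*np.cos(h),w[1]+r*np.sin(h),z] for h in np.arange(0,6.28,.2)],(255,0,255))
    for z,col in((.21,(0,0,255)),(.198,(255,255,0))): pl([[*W(i,j),z] for i,j in((.08,.18),(.08,-.18),(-.08,-.18),(-.08,.18))],col)
    for b in(.174,-.174):
        for z in(.05,.12): pl([[*W(-.074+i,b+j),z] for i,j in((.005,.005),(.005,-.005),(-.005,-.005),(-.005,.005))],(0,255,0))
    cv2.imwrite(f"pics/ov{n[0]}{tag}.png",c)
ov("top",(105,180,265+15,225));ov("scene",(240,200,300,320))
E
python3 ov.py 8 -0.0695
```

```text
(no output)
```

View pics/ovt8.png

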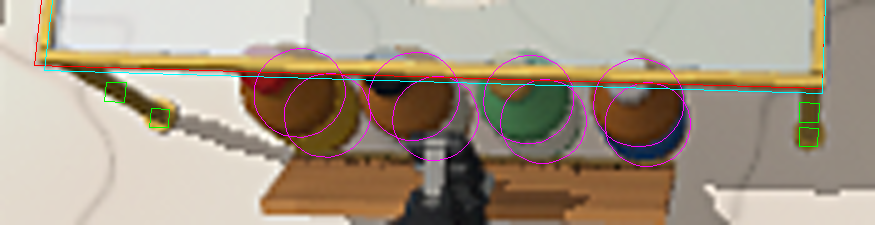

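View pics/ovs8.png

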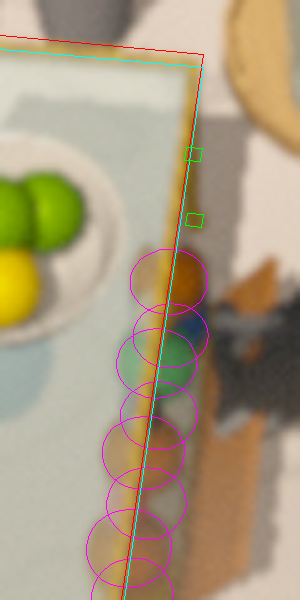

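Call:
{"op": "jog_arm", "data": {
  "xyz": [
    [0, 0.01, 0.006],
    [0, 0.02, 0.012],
    [0, 0.03, 0.018],
    [0, 0.035, 0.02],
    [0, 0.035, 0.02]
  ],
  "turn": [
    [0, 0, 0],
    [0, 0, 0],
    [0, 0, 0],
    [0, 0, 0],
    [0, 0, 0]
  ]
}}

```text
time: 12.1
ee_pos: [0.6325, 0.1405, 0.0981]
tcp_rot: [[0.052, 0.867, 0.496], [0.999, -0.044, -0.028], [-0.002, 0.497, -0.868]]
contact_force: [-4.5, -0.1, -1.4]
grip_width: 0.0069
```

```bash
python3 - <<'E'
from plan import *
s=ctrl.read_state();print(RF(s["ee_pos"]),np.round(s["contact_force"],1))
for n in("scene","top"): cv2.imwrite(f"pics/{n[0]}9f.png",ctrl.get_image(n)[:,:,::-1])
E
python3 ov.py 9 -.059
```

```text
[-0.10543444 -0.00302962] [-4.5 -0.1 -1.4]
```

View pics/ovt9.png

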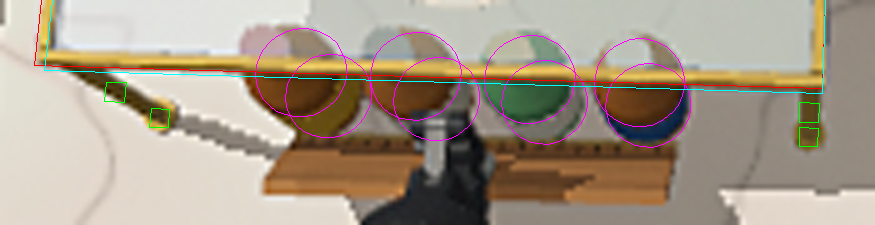

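View pics/ovs9.png

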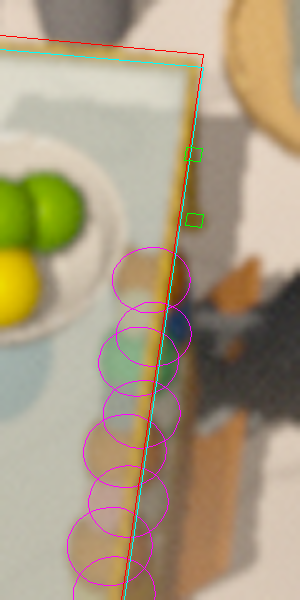

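Run:
```python
from plan import *
im=cv2.imread("pics/top0.png").astype(int)
hsv=cv2.cvtColor(cv2.imread("pics/top0.png"),cv2.COLOR_BGR2HSV)
P=[]
for u in [130,140,150,160,170,180,190,200,210,220,230,240,250,260]:
    vc=191+ (u-114)*.026
    col=[(v,tuple(hsv[v,u])) for v in range(int(vc)-3,int(vc)+8)]
    m=[v for v,(h,s,val) in col if 12<h<32 and s>110]
    w=atz("top",(u,max(m)+.5),.198) if m else None
    P.append(w[:2]); print(u,min(m),max(m),RF(w).round(4), [int(hsv[v,u][2]) for v in range(min(m)-1,max(m)+3)],[int(hsv[v,u][1]) for v in range(min(m)-1,max(m)+3)])
im=cv2.cvtColor(cv2.imread("pics/scene0.png"),cv2.COLOR_BGR2HSV)
for v in range(218,326,9):
    uc=278.5-(v-212)*16/117
    m=[u for u in range(int(uc)-6,int(uc)+7) if 12<im[v,u,0]<32 and im[v,u,1]>130]
    if m: print(v,min(m),max(m),RF(atz("scene",(max(m)+.5,v),.204)).round(4),[int(im[v,u,1]) for u in range(min(m)-1,max(m)+4)])
```

```text
130 191 198 [-0.0902  0.1409] [202, 207, 215, 126, 222, 231, 217, 112, 68, 76, 67] [71, 156, 161, 130, 11, 17, 26, 71, 203, 185, 228]
140 191 193 [-0.0777  0.119 ] [202, 202, 224, 94, 221, 225] [3, 125, 155, 222, 9, 18]
150 192 193 [-0.077   0.0961] [208, 215, 106, 146, 222] [103, 161, 204, 49, 17]
160 192 194 [-0.0787  0.0729] [202, 207, 169, 110, 223, 223] [71, 156, 172, 116, 14, 19]
170 192 194 [-0.078   0.0499] [152, 201, 219, 100, 131, 140] [22, 150, 156, 204, 16, 31]
180 192 194 [-0.0773  0.0269] [196, 210, 218, 111, 115, 139] [13, 124, 158, 191, 40, 29]
190 193 195 [-0.079   0.0037] [197, 209, 171, 98, 137, 143] [93, 154, 166, 148, 26, 32]
200 193 195 [-0.0783 -0.0194] [179, 200, 224, 111, 133, 145] [51, 147, 148, 191, 17, 28]
210 193 200 [-0.0894 -0.0432] [156, 203, 222, 123, 83, 76, 86, 95, 128, 103, 78] [18, 143, 148, 172, 92, 97, 113, 164, 169, 168, 170]
220 194 195 [-0.0768 -0.0657] [191, 206, 164, 111, 137] [93, 156, 171, 92, 28]
230 194 196 [-0.0785 -0.089 ] [178, 197, 216, 117, 134, 140] [53, 148, 156, 153, 19, 31]
240 194 196 [-0.0778 -0.1122] [171, 191, 216, 106, 117
[... 196 characters left out ...]
56, 151, 20, 32]
218 278 278 [-0.0776 -0.1559] [105, 148, 85, 45, 39]
227 277 278 [-0.0814 -0.1237] [118, 181, 185, 104, 51, 50]
236 275 278 [-0.085  -0.0925] [83, 157, 190, 202, 169, 102, 58, 46]
245 274 279 [-0.0913 -0.0626] [107, 166, 166, 129, 147, 155, 142, 103, 64, 46]
254 272 273 [-0.0787 -0.0316] [65, 135, 156, 98, 55, 45]
263 271 277 [-0.0927 -0.0045] [94, 164, 193, 193, 194, 195, 195, 199, 169, 110, 58]
272 269 271 [-0.0804  0.0246] [71, 148, 187, 148, 113, 116, 114]
281 268 269 [-0.0787  0.0516] [84, 147, 152, 103, 56, 41]
290 267 267 [-0.0771  0.0779] [100, 143, 116, 67, 47]
299 266 266 [-0.0779  0.1031] [115, 139, 97, 58, 48]
317 263 263 [-0.0772  0.1515] [102, 140, 105, 57, 48]
```

Call:
{"op": "jog_arm", "data": {
  "xyz": [
    [0, 0.005, 0.003],
    [0, 0.01, 0.006],
    [0, 0.014, 0.008],
    [0, 0.014, 0.008],
    [0, 0.014, 0.008]
  ],
  "turn": [
    [0, 0, 0],
    [0, 0, 0],
    [0, 0, 0],
    [0, 0, 0],
    [0, 0, 0]
  ]
}}

```text
time: 12.7
ee_pos: [0.6365, 0.1403, 0.0982]
tcp_rot: [[0.052, 0.866, 0.497], [0.999, -0.044, -0.028], [-0.002, 0.497, -0.868]]
contact_force: [-3.8, -0.1, -2.4]
grip_width: 0.0071
```

Call:
{"op": "jog_arm", "data": {
  "xyz": [
    [0, 0, 0],
    [0, 0, 0],
    [0, 0, 0],
    [0, 0, 0],
    [0, 0, 0]
  ],
  "turn": [
    [0, 0, 0],
    [0, 0, 0],
    [0, 0, 0],
    [0, 0, 0],
    [0, 0, 0]
  ]
}}

```text
time: 13.2
ee_pos: [0.6365, 0.1403, 0.0983]
tcp_rot: [[0.052, 0.866, 0.497], [0.999, -0.044, -0.028], [-0.002, 0.498, -0.867]]
contact_force: [-5.0, -0.0, -2.9]
grip_width: 0.0071
```

```bash
python3 - <<'E'
from plan import *
s=ctrl.read_state();print(RF(s["ee_pos"]),np.round(s["contact_force"],1),s["grip_width"])
for n in("scene","top"): cv2.imwrite(f"pics/{n[0]}10f.png",ctrl.get_image(n)[:,:,::-1])
rows([*W(-.2,-.003),.100],Rt(-3,30),n=10)
E
python3 ov.py 10 -.055
```

```text
[-0.10143407 -0.00298809] [-5.  -0.  -2.9] 0.007068255196468204
t 13.3 tcp [0.6366 0.1403 0.0983] F [-4.7  1.1 -3. ] w 0.0074
dist 0.0986 ang 0.2 rows 10
1 [0.0, -0.034, -0.02] [-0.0, 0.0, 0.0]
2 [0.0, -0.068, -0.04] [-0.0, 0.0, 0.0]
3 [0.0, -0.102, -0.061] [-0.0, 0.0, 0.0]
4 [0.0, -0.135, -0.081] [-0.0, 0.0, 0.0]
5 [0.0, -0.169, -0.101] [-0.0, 0.0, 0.0]
```

View pics/ovt10.png

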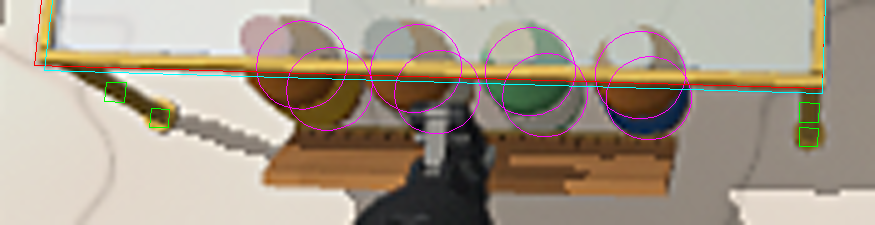

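Call:
{"op": "jog_arm", "data": {
  "xyz": [
    [0, -0.02, -0.012],
    [0, -0.054, -0.032],
    [0, -0.1, -0.06],
    [0, -0.16, -0.095],
    [0, -0.22, -0.131]
  ],
  "turn": [
    [0, 0, 0],
    [0, 0, 0],
    [0, 0, 0],
    [0, 0, 0],
    [0, 0, 0]
  ]
}}

```text
time: 13.8
ee_pos: [0.572, 0.1438, 0.1001]
tcp_rot: [[0.052, 0.865, 0.499], [0.999, -0.044, -0.027], [-0.002, 0.499, -0.866]]
contact_force: [-0.4, 0.4, -1.3]
grip_width: 0.0073
```

```bash
python3 - <<'E'
from plan import *
for n in("scene","top"): cv2.imwrite(f"pics/{n[0]}11f.png",ctrl.get_image(n)[:,:,::-1])
rows([.53,.15,.2],Rt(-3,20),n=5)
E
python3 ov.py 11 -.055
```

```text
t 13.9 tcp [0.57   0.1439 0.0993] F [-0.5  0.3 -0.8] w 0.0072
dist 0.1085 ang 9.79 rows 5
1 [0.003, 0.012, -0.086] [0.011, 0.0, 0.0]
2 [0.006, 0.024, -0.172] [0.022, 0.0, 0.0]
3 [0.009, 0.036, -0.258] [0.033, 0.0, 0.0]
4 [0.012, 0.048, -0.344] [0.043, 0.0, 0.0]
5 [0.015, 0.061, -0.43] [0.054, 0.001, 0.001]
```

View pics/ovt11.png

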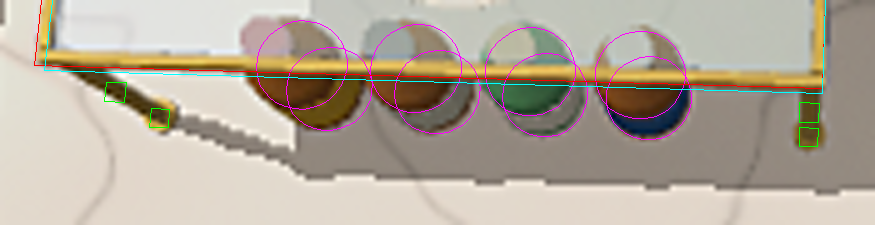

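View pics/ovs11.png

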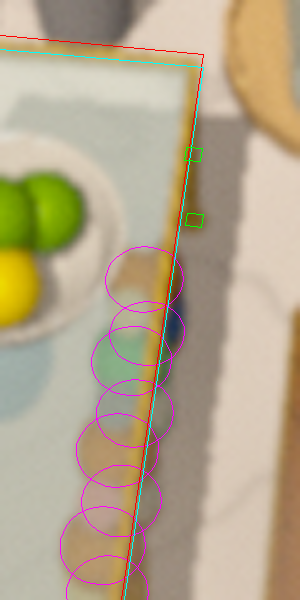

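Run:
```python
from h import *
s=cv2.imread("pics/s11f.png")[:,:,::-1];t=cv2.imread("pics/t11f.png")[:,:,::-1]
crop("scene",s,(280,110,360,180),8,"hs.png");crop("top",t,(375,195,445,295),6,"ht.png")
```

```text
(no output)
```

View pics/hs.png

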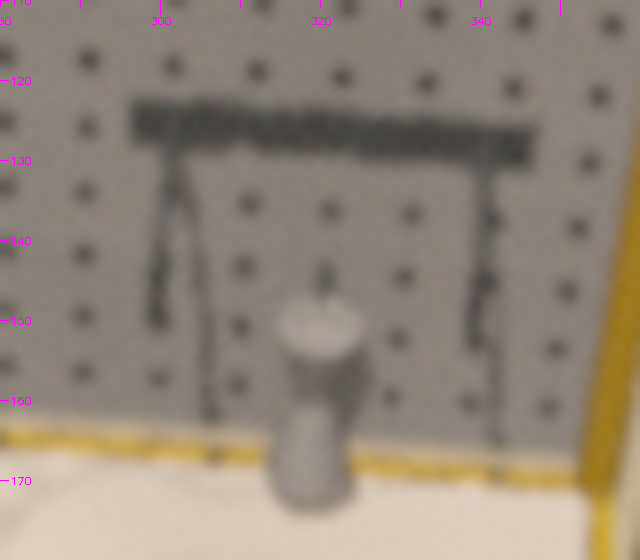

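View pics/ht.png

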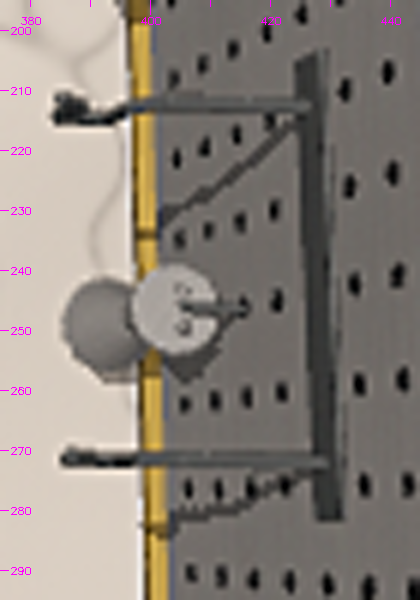

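Run:
```python
from h import *
a=atz("top",(386.5,212.5),.246);b=atz("top",(387.5,271.3),.246)
print(a,b,(a+b)/2,np.linalg.norm(a-b),np.arctan2(*(a-b)[[1,0]]))
a=atz("scene",(299.7,150.3),.205);b=atz("scene",(339,153.6),.205);print(a,b,(a+b)/2,np.linalg.norm(a-b))
# predicted for center c
for c in [(.532,-.3105)]:
  yaw=-.058;ex=np.array([np.cos(yaw),np.sin(yaw),0]);ey=np.array([-np.sin(yaw),np.cos(yaw),0])
  for sx in(.065,-.065):
    for (y,z) in((.02,.246),(.017,.246),(.0095,.235),(.0,.204)):
      p=np.array([*c,0])+sx*ex+y*ey+[0,0,z];print(sx,y,z,"top",proj("top",p).round(1),"scene",proj("scene",p).round(1))
```

```text
[ 0.60097499 -0.29619178  0.246     ] [ 0.47260747 -0.28809101  0.246     ] [ 0.53679123 -0.2921414   0.246     ] 0.12862286967195294 -0.0630224600609849
[ 0.60076024 -0.30190709  0.205     ] [ 0.47170925 -0.29349086  0.205     ] [ 0.53623475 -0.29769897  0.205     ] 0.12932514009821597
0.065 0.02 0.246 top [385.8 213.8] scene [300.9 142.4]
0.065 0.017 0.246 top [387.1 213.9] scene [301.  141.7]
0.065 0.0095 0.235 top [388.9 214.8] scene [301.  142.8]
0.065 0.0 0.204 top [388.9 217. ] scene [301. 148.]
-0.065 0.02 0.246 top [387.1 273.4] scene [341.5 145.5]
-0.065 0.017 0.246 top [388.4 273.4] scene [341.5 144.9]
-0.065 0.0095 0.235 top [390.3 273.6] scene [341.2 145.9]
-0.065 0.0 0.204 top [390.2 273.9] scene [340.3 151.1]
```

Call:
{"op": "jog_arm", "data": {
  "xyz": [
    [0.003, 0.005, -0.086],
    [0.006, 0.01, -0.172],
    [0.009, 0.015, -0.258],
    [0.012, 0.02, -0.344],
    [0.015, 0.025, -0.43]
  ],
  "turn": [
    [0.011, 0, 0],
    [0.022, 0, 0],
    [0.033, 0, 0],
    [0.043, 0, 0],
    [0.054, 0, 0]
  ]
}}

```text
time: 14.4
ee_pos: [0.5252, 0.1503, 0.1975]
tcp_rot: [[0.052, 0.937, 0.345], [0.999, -0.048, -0.019], [-0.001, 0.345, -0.938]]
contact_force: [0.7, 0.6, -0.8]
grip_width: 0.0071
```

Run:
```python
from plan import *
rows([.48,.12,.36],Rt(14),n=5)
```

```text
t 14.4 tcp [0.5252 0.1503 0.1975] F [ 0.7  0.6 -0.8] w 0.0071
dist 0.1714 ang 26.32 rows 5
1 [-0.026, 0.012, -0.134] [0.022, 0.003, -0.019]
2 [-0.053, 0.024, -0.268] [0.045, 0.007, -0.037]
3 [-0.079, 0.036, -0.402] [0.067, 0.01, -0.056]
4 [-0.105, 0.049, -0.536] [0.089, 0.014, -0.075]
5 [-0.131, 0.061, -0.67] [0.111, 0.017, -0.093]
```

Call:
{"op": "jog_arm", "data": {
  "xyz": [
    [-0.026, 0.012, -0.134],
    [-0.053, 0.024, -0.268],
    [-0.079, 0.036, -0.402],
    [-0.105, 0.049, -0.536],
    [-0.131, 0.061, -0.67]
  ],
  "turn": [
    [0.022, 0.003, -0.019],
    [0.045, 0.007, -0.037],
    [0.067, 0.01, -0.056],
    [0.089, 0.014, -0.075],
    [0.111, 0.017, -0.093]
  ]
}}

```text
time: 14.9
ee_pos: [0.4802, 0.1195, 0.3608]
tcp_rot: [[-0.243, 0.97, 0.001], [0.97, 0.243, -0.0], [-0.001, 0.001, -1.0]]
contact_force: [-0.1, -0.1, -1.3]
grip_width: 0.007
```

Run:
```python
from plan import *
rows([.49,-.08,.385],Rt(56),n=5)
```

```text
t 14.9 tcp [0.4802 0.1195 0.3608] F [-0.1 -0.1 -1.3] w 0.007
dist 0.2012 ang 41.93 rows 5
1 [-0.157, -0.031, -0.019] [0.0, 0.0, -0.047]
2 [-0.313, -0.062, -0.039] [0.0, 0.0, -0.093]
3 [-0.47, -0.094, -0.058] [0.0, 0.0, -0.14]
4 [-0.627, -0.125, -0.077] [0.0, 0.0, -0.186]
5 [-0.784, -0.156, -0.096] [0.0, 0.0, -0.233]
```

Call:
{"op": "jog_arm", "data": {
  "xyz": [
    [-0.157, -0.031, -0.02],
    [-0.313, -0.062, -0.039],
    [-0.47, -0.094, -0.058],
    [-0.627, -0.125, -0.077],
    [-0.784, -0.156, -0.096]
  ],
  "turn": [
    [0, 0, -0.047],
    [0, 0, -0.093],
    [0, 0, -0.14],
    [0, 0, -0.186],
    [0, 0, -0.233]
  ]
}}

```text
time: 15.4
ee_pos: [0.4899, -0.0789, 0.383]
tcp_rot: [[-0.812, 0.583, 0.003], [0.583, 0.812, -0.002], [-0.003, 0.0, -1.0]]
contact_force: [0.9, 0.6, -2.2]
grip_width: 0.0069
```

Run:
```python
from plan import *
rows([.535,-.295,.385],Rt(86.5),n=5)
```

```text
t 15.4 tcp [ 0.4899 -0.0789  0.383 ] F [ 0.9  0.6 -2.2] w 0.0069
dist 0.2207 ang 32.18 rows 5
1 [-0.13, -0.119, -0.001] [-0.0, 0.0, -0.036]
2 [-0.26, -0.239, -0.002] [-0.0, 0.0, -0.072]
3 [-0.39, -0.358, -0.004] [-0.0, 0.001, -0.107]
4 [-0.521, -0.477, -0.005] [-0.0, 0.001, -0.143]
5 [-0.651, -0.597, -0.006] [-0.0, 0.001, -0.179]
```

Call:
{"op": "jog_arm", "data": {
  "xyz": [
    [-0.13, -0.119, 0],
    [-0.26, -0.239, 0],
    [-0.39, -0.358, 0],
    [-0.521, -0.477, 0],
    [-0.651, -0.597, 0]
  ],
  "turn": [
    [0, 0, -0.04],
    [0, 0, -0.08],
    [0, 0, -0.12],
    [0, 0, -0.15],
    [0, 0, -0.179]
  ]
}}

```text
time: 15.9
ee_pos: [0.5338, -0.2959, 0.3828]
tcp_rot: [[-0.998, 0.063, 0.002], [0.063, 0.998, -0.002], [-0.002, -0.002, -1.0]]
contact_force: [0.5, 0.5, -0.6]
grip_width: 0.0068
```

Call:
{"op": "jog_arm", "data": {
  "xyz": [
    [0, 0, 0],
    [0, 0, 0],
    [0, 0, 0],
    [0, 0, 0],
    [0, 0, 0]
  ],
  "turn": [
    [0, 0, 0],
    [0, 0, 0],
    [0, 0, 0],
    [0, 0, 0],
    [0, 0, 0]
  ]
}}

```text
time: 16.4
ee_pos: [0.5334, -0.2924, 0.3831]
tcp_rot: [[-0.998, 0.065, 0.001], [0.065, 0.998, -0.001], [-0.001, -0.001, -1.0]]
contact_force: [1.1, 0.4, -0.8]
grip_width: 0.0073
```

Run:
```python
from plan import *
rows([.535,-.3108,.32],Rt(86.5),n=3)
print(np.round(ctrl.read_state()["tcp_rot"],3).tolist())
```

```text
t 16.4 tcp [ 0.5334 -0.2924  0.3831] F [ 1.1  0.4 -0.8] w 0.0073
dist 0.0658 ang 0.26 rows 3
1 [-0.004, -0.024, 0.084] [-0.0, 0.0, -0.0]
2 [-0.007, -0.049, 0.168] [-0.0, 0.0, -0.001]
3 [-0.011, -0.073, 0.253] [-0.0, 0.0, -0.001]
[[-0.998, 0.065, 0.001], [0.065, 0.998, -0.001], [-0.001, -0.001, -1.0]]
```

Call:
{"op": "jog_arm", "data": {
  "xyz": [
    [-0.004, -0.03, 0.06],
    [-0.007, -0.06, 0.14],
    [-0.007, -0.073, 0.24],
    [-0.007, -0.073, 0.31],
    [-0.007, -0.073, 0.32]
  ],
  "turn": [
    [0, 0, 0],
    [0, 0, 0],
    [0, 0, 0],
    [0, 0, 0],
    [0, 0, 0]
  ]
}}

```text
time: 16.9
ee_pos: [0.5329, -0.3105, 0.3]
tcp_rot: [[-0.998, 0.066, -0.003], [0.066, 0.998, 0.002], [0.003, 0.002, -1.0]]
contact_force: [-0.2, 0.2, -0.5]
grip_width: 0.007
```

Call:
{"op": "jog_arm", "data": {
  "xyz": [
    [0, 0, 0],
    [0, 0, 0],
    [0, 0, 0],
    [0, 0, 0],
    [0, 0, 0]
  ],
  "turn": [
    [0, 0, 0],
    [0, 0, 0],
    [0, 0, 0],
    [0, 0, 0],
    [0, 0, 0]
  ]
}}

```text
time: 17.4
ee_pos: [0.5339, -0.312, 0.3029]
tcp_rot: [[-0.998, 0.066, 0.001], [0.066, 0.998, -0.001], [-0.001, -0.001, -1.0]]
contact_force: [-1.0, -0.8, -1.5]
grip_width: 0.0071
```

Run:
```python
from plan import *
rows([.535,-.3107,.249],Rt(86.5),n=3)
im=ctrl.get_image("scene");crop("scene",im,(280,90,360,170),7,"s12.png")
im=ctrl.get_image("top");crop("top",im,(370,185,450,295),5,"t12.png")
e=.3027-.039
```

```text
t 17.4 tcp [ 0.5339 -0.312   0.3029] F [-1.  -0.8 -1.5] w 0.0071
dist 0.054 ang 0.32 rows 3
1 [-0.001, 0.002, 0.072] [-0.0, 0.0, -0.001]
2 [-0.003, 0.004, 0.144] [-0.0, 0.0, -0.001]
3 [-0.004, 0.006, 0.216] [-0.0, 0.0, -0.002]
```

View pics/s12.png

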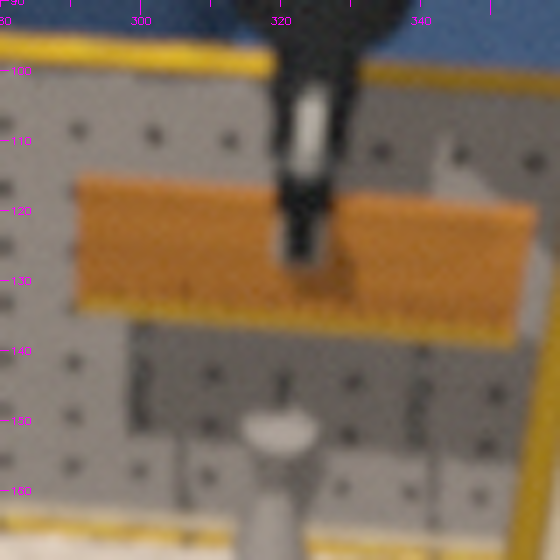

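View pics/t12.png

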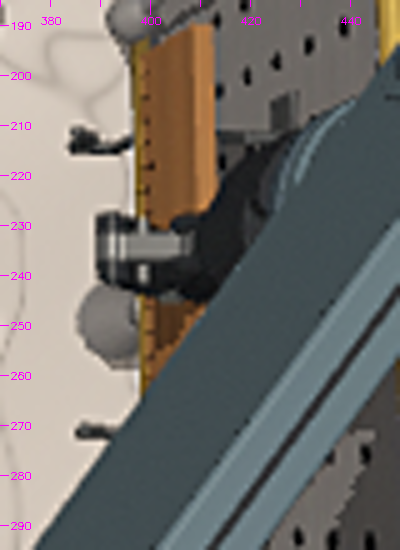

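Run:
```python
from h import *
yaw=-.065;ex=np.array([np.cos(yaw),np.sin(yaw),0]);ey=np.array([-np.sin(yaw),np.cos(yaw),0])
for z in(.262,.264,.266):
    p=atz("top",(396.8,200),z);q=atz("top",(399,260),z)
    d=p-np.array([.5339,-.312,0]);d2=q-np.array([.5339,-.312,0]);print(z,p,(d@ey).round(4),(d2@ey).round(4))
```

```text
0.262 [ 0.62559985 -0.31605479  0.262     ] 0.0019 -0.0002
0.264 [ 0.62521746 -0.31535659  0.264     ] 0.0026 0.0004
0.266 [ 0.62483506 -0.3146584   0.266     ] 0.0033 0.0011
```

Call:
{"op": "jog_arm", "data": {
  "xyz": [
    [0, 0.003, 0.03],
    [0, 0.006, 0.06],
    [0, 0.006, 0.09],
    [0, 0.006, 0.12],
    [0, 0.006, 0.14]
  ],
  "turn": [
    [0, 0, 0],
    [0, 0, 0],
    [0, 0, 0],
    [0, 0, 0],
    [0, 0, 0]
  ]
}}

```text
time: 18.0
ee_pos: [0.5336, -0.3099, 0.2661]
tcp_rot: [[-0.998, 0.066, -0.001], [0.066, 0.998, 0.001], [0.001, 0.001, -1.0]]
contact_force: [-0.6, 1.4, 0.3]
grip_width: 0.0071
```

Call:
{"op": "jog_arm", "data": {
  "xyz": [
    [0, 0, 0.01],
    [0, 0, 0.02],
    [0, 0, 0.03],
    [0, 0, 0.04],
    [0, 0, 0.05]
  ],
  "turn": [
    [0, 0, 0],
    [0, 0, 0],
    [0, 0, 0],
    [0, 0, 0],
    [0, 0, 0]
  ]
}}

```text
time: 18.5
ee_pos: [0.5341, -0.3101, 0.255]
tcp_rot: [[-0.998, 0.066, 0.001], [0.066, 0.998, -0.0], [-0.001, -0.0, -1.0]]
contact_force: [-0.1, 4.0, 2.2]
grip_width: 0.0069
```

Run:
```python
from plan import *
rows([.535,-.3107,.249],Rt(86.5),n=3)
im=ctrl.get_image("scene");crop("scene",im,(280,90,360,170),7,"s13.png")
im=ctrl.get_image("top");crop("top",im,(370,185,450,295),5,"t13.png")
```

```text
t 18.5 tcp [ 0.5341 -0.3101  0.255 ] F [-0.1  4.   2.2] w 0.0069
dist 0.0061 ang 0.29 rows 3
1 [-0.001, -0.001, 0.008] [-0.0, 0.0, -0.001]
2 [-0.003, -0.001, 0.016] [-0.0, 0.0, -0.001]
3 [-0.004, -0.002, 0.024] [-0.0, 0.0, -0.002]
```

View pics/s13.png

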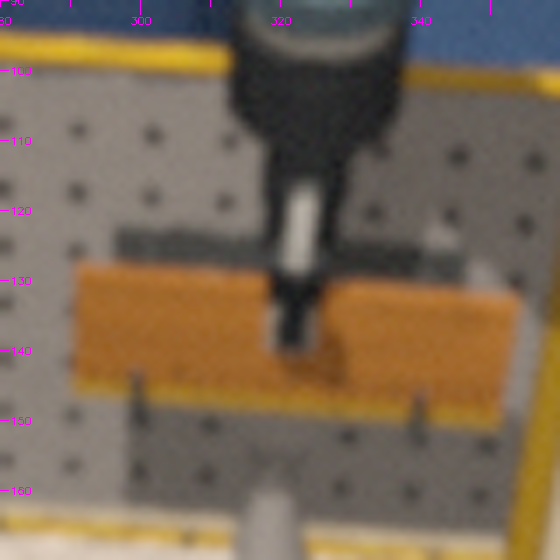

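View pics/t13.png

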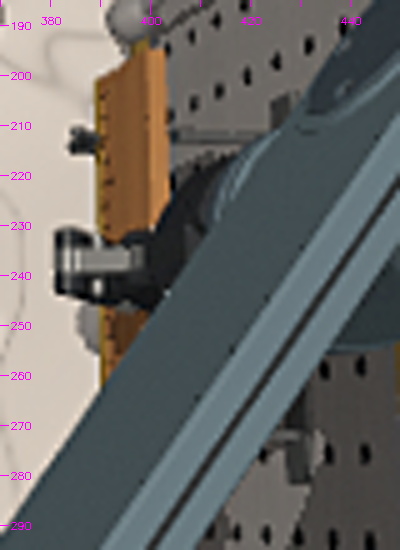

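Call:
{"op": "jog_arm", "data": {
  "xyz": [
    [0, 0.003, 0.004],
    [0, 0.005, 0.008],
    [0, 0.005, 0.013],
    [0, 0.005, 0.018],
    [0, 0.005, 0.022]
  ],
  "turn": [
    [0, 0, 0],
    [0, 0, 0],
    [0, 0, 0],
    [0, 0, 0],
    [0, 0, 0]
  ]
}}

```text
time: 19.1
ee_pos: [0.5338, -0.3096, 0.2491]
tcp_rot: [[-0.998, 0.067, -0.0], [0.067, 0.998, -0.001], [0.0, -0.001, -1.0]]
contact_force: [-0.4, 0.8, 1.2]
grip_width: 0.0069
```

Call:
{"op": "jog_arm", "data": {
  "xyz": [
    [0, 0, 0.003],
    [0, 0, 0.005],
    [0, 0, 0.006],
    [0, 0, 0.006],
    [0, 0, 0.006]
  ],
  "turn": [
    [0, 0, 0],
    [0, 0, 0],
    [0, 0, 0],
    [0, 0, 0],
    [0, 0, 0]
  ]
}}

```text
time: 19.6
ee_pos: [0.5338, -0.3096, 0.249]
tcp_rot: [[-0.998, 0.067, 0.001], [0.067, 0.998, -0.002], [-0.001, -0.002, -1.0]]
contact_force: [-2.3, 1.4, 5.6]
grip_width: 0.0072
```

Call:
{"op": "jog_arm", "data": {
  "xyz": [
    [0, 0, 0],
    [0, 0, 0],
    [0, 0, 0],
    [0, 0, 0],
    [0, 0, 0]
  ],
  "turn": [
    [0, 0, 0],
    [0, 0, 0],
    [0, 0, 0],
    [0, 0, 0],
    [0, 0, 0]
  ],
  "claw": 45
}}

```text
time: 20.1
ee_pos: [0.5339, -0.3092, 0.2476]
tcp_rot: [[-0.998, 0.066, -0.0], [0.066, 0.998, -0.0], [0.0, -0.0, -1.0]]
contact_force: [-0.6, 0.7, -0.3]
grip_width: 0.0384
```

Call:
{"op": "jog_arm", "data": {
  "xyz": [
    [0, 0, -0.02],
    [0, 0, -0.06],
    [0, 0, -0.12],
    [0, 0, -0.2],
    [0, 0, -0.3]
  ],
  "turn": [
    [0, 0, 0],
    [0, 0, 0],
    [0, 0, 0],
    [0, 0, 0],
    [0, 0, 0]
  ]
}}

```text
time: 20.6
ee_pos: [0.5337, -0.309, 0.3237]
tcp_rot: [[-0.998, 0.066, -0.001], [0.066, 0.998, 0.0], [0.001, -0.0, -1.0]]
contact_force: [-0.6, 0.6, -0.0]
grip_width: 0.0384
```

Run:
```python
from plan import *
rows([.49,-.10,.42],Rt(86.5),n=5)
im=ctrl.get_image("scene");crop("scene",im,(280,90,360,170),7,"s14.png")
```

```text
t 20.6 tcp [ 0.5337 -0.309   0.3237] F [-0.6  0.6 -0. ] w 0.0384
dist 0.2342 ang 0.31 rows 5
1 [0.046, 0.164, -0.077] [-0.0, -0.0, -0.0]
2 [0.092, 0.329, -0.154] [-0.0, -0.0, -0.001]
3 [0.138, 0.493, -0.231] [-0.0, -0.0, -0.001]
4 [0.184, 0.658, -0.308] [-0.0, -0.0, -0.001]
5 [0.23, 0.822, -0.385] [-0.0, -0.0, -0.002]
```

View pics/s14.png

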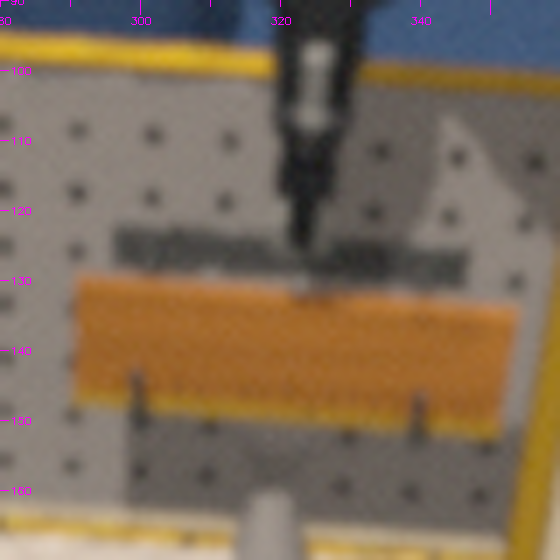

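Ruler rests in both cradles, released. I'll rise first, then back off and check.

Call:
{"op": "jog_arm", "data": {
  "xyz": [
    [0, 0, -0.15],
    [0, 0, -0.3],
    [0.1, 0.15, -0.35],
    [0.18, 0.33, -0.35],
    [0.25, 0.5, -0.35]
  ],
  "turn": [
    [0, 0, 0],
    [0, 0, 0],
    [0, 0, 0],
    [0, 0, 0],
    [0, 0, 0]
  ]
}}

```text
time: 21.15
ee_pos: [0.4792, -0.1792, 0.4116]
tcp_rot: [[-0.998, 0.068, 0.002], [0.068, 0.998, -0.002], [-0.002, -0.001, -1.0]]
contact_force: [0.1, -0.0, 0.3]
grip_width: 0.0382
```

Call:
{"op": "jog_arm", "data": {
  "xyz": [
    [0.1, 0.15, 0],
    [0.2, 0.3, 0],
    [0.3, 0.45, 0],
    [0.4, 0.5, 0],
    [0.4, 0.5, 0]
  ],
  "turn": [
    [0, 0, 0],
    [0, 0, 0],
    [0, 0, 0],
    [0, 0, 0],
    [0, 0, 0]
  ]
}}

```text
time: 21.65
ee_pos: [0.3862, -0.0467, 0.4121]
tcp_rot: [[-0.998, 0.064, 0.003], [0.064, 0.998, -0.002], [-0.003, -0.002, -1.0]]
contact_force: [-0.3, 0.4, -0.2]
grip_width: 0.0385
```

```bash
python3 - <<'E'
from plan import *
s=ctrl.read_state();print(s["time"],np.round(s["ee_pos"],3),np.round(s["contact_force"],1))
for n in("scene","top"):
    im=ctrl.get_image(n); cv2.imwrite(f"pics/{n[0]}15f.png",im[:,:,::-1])
    if n=="top": crop("top",im,(370,180,470,300),5,"t15.png")
E
python3 ov.py 15 -.055
```

```text
21.65 [ 0.386 -0.047  0.412] [-0.3  0.4 -0.2]
```

View pics/t15f.png

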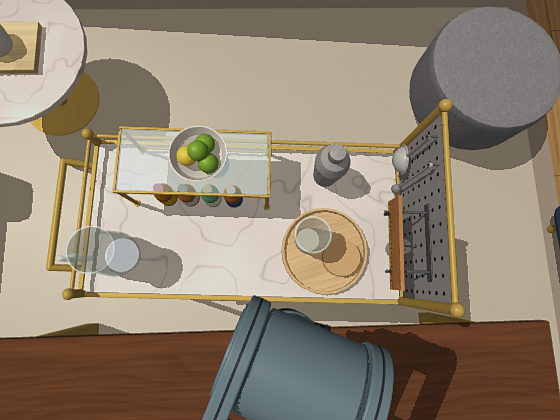

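View pics/s15f.png

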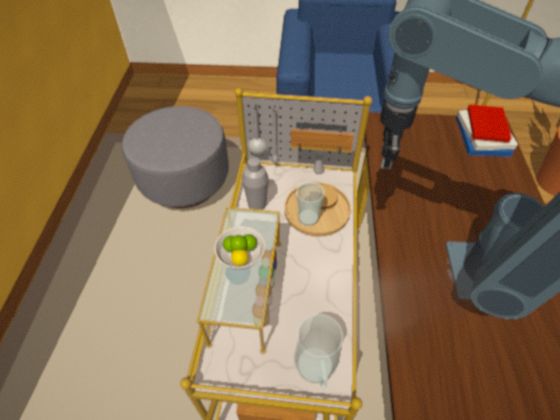

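View pics/t15.png

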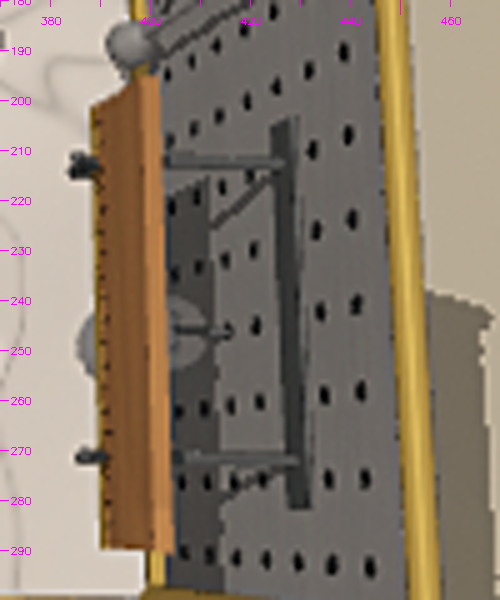

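View pics/ovt15.png

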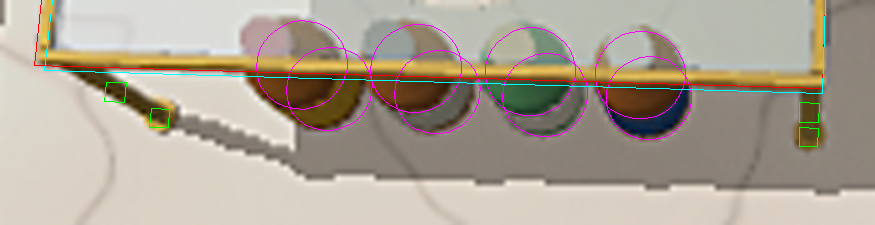

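```bash
python3 -c "
from cell import ctrl
print(ctrl.sign_off())"
```

```text
the job is handed in; nothing more can be done
None
```

The job is handed in at 21.8 s, well inside the 58 s limit. `sign_off` reports no verdict, so what follows rests on my own last checks.

**What I did:** I gripped the ruler at the middle of its free upper part and lifted it about 12 cm clear of the cradles. Then I turned it across the cart and tilted it 30° with the brass edge leading low. I pushed the four bottles back slowly in short steps, put the ruler back in its cradles, released it and backed the arm away.

**What the last pictures show:**
- **Bottles:** all four stand upright in one row. Their centres are about 57 mm in front of the riser's origin, inside the 50–64 mm window. My camera accuracy is about 2 mm.
- **Ruler:** it stands on its brass edge in both cradles, about 3 mm off centre along its length. It seated at the same gripper height as at pickup.
- **Everything else:** I saw no bystander shifted, and the arm was touching nothing.

**Checks that disagreed:**
- **Riser edge:** my first corner fit of the riser put its front edge about 2 mm nearer the robot than a direct trace of the rim. I used the rim trace for the final 4 mm push.
- **Ruler in the slot:** it rubbed one side with about 4 N while going in. I moved it 1 mm across and the side force dropped to about 1 N.

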